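Pack the timber samples into the lidded chest

TASK

Put the timber samples away: raise the chest's lid and draw the knee of its folding stay past straight so that it locks and holds the lid by itself, then stack all the samples that are on the bench squarely in the pocket between the corner angles, the thickest at the bottom, then thinner ones, and the round disc centred on top. When everything is stacked, break the stay's knee and lower the lid gently until it is fully shut, without letting it fall. Leave the other things on the bench where they are.

Things in the scene. Friction and masses are not known exactly. Their poses are not given: they have to be found in the camera images.
- chest: Plywood chest fixed on the bench, 180 mm deep (x), 300 mm wide (y), 104 mm high, walls 8 mm, floor 16 mm. Origin: centre of its underside; +x to its hinged back, away from the robot, +y to the robot's left. The lid is hinged along the back; a folding stay sits inside the left (+y) wall; on the floor stands only the sample pocket.
- pocket (a point): Centre of the pocket on the chest's inner floor; axes as the chest. Four corner angles, 3 mm thick, 60 mm high, leave 60 (x) by 126 mm (y) inside: 3 mm play round a sample. They reach 14 (x) and 18 mm (y) from the corners; the long sides are open between for fingers. From this point the chest's inner front wall is 72 mm, the back wall 92 mm away. Room below the shut lid: 88 mm.
- lid_hinge (a point): Middle of the lid's hinge line, on the back top edge of the chest (90 mm behind the chest's centre, 104 mm above the bench); axes as the chest; the hinge axis is y.
- lid (a joint): Lid angle, rad: 0 shut, 1.50 with the stay dead straight (farthest), 1.49 on the locked stay. Plywood lid 180 x 300 x 12 mm, 0.42 kg, its underside in the plane of the hinge line. The hinge is tight: left above about 1.1 rad the lid stays, from lower down it falls shut. Moving it at the bar takes up to about 4 N.
- lid_bar (a point): Middle of the lid's pull bar: round steel, 10 mm thick, 130 mm long, along y, on two posts 60 mm either side, 42 mm out from the lid's front edge; 222 mm from the hinge line, 6 mm above the plane of the lid's underside. Pinch it from above, one finger in the gap to the lid; it turns in the grip as the lid swings; with the lid up it stands on top.
- stay_knee (a joint): Knee angle of the stay, rad: 0 folded (lid shut), 2.94 links dead straight, 3.14 on its stop, 0.2 past straight: locked, and stays so. It unfolds as the lid rises but ends just short of straight: draw it past by its knob. To unlock, push the knob back past straight; then it folds down into the chest as the lid comes down. Slight friction: stays where left.
- stay_lower_pivot (a point): Where the stay's lower link turns on the chest's left wall, 130 mm in front of the hinge line and 30 mm below it (chest axes). The stay is two flat steel links, 94 mm each between pivots, 13 mm wide; the upper one is pinned to the lid's left edge. Seen from the left, locking turns the lower link forward and up by about 0.2 rad.
- stay_knob (a point): Half way along the knee's knob: a black rod 12 mm thick, 44 mm long, along y, pointing from the stay (27 mm to its left) into the chest. In chest x, z from the hinge line: (-75, +47) mm with the stay straight, (-84, +52) locked, (-64, +38) at 0.34 rad short of straight. Locking draws it forward and up, unlocking back and down; a few N. Pinch from above.
- block: Thick timber sample, plain light wood, 54 mm (its x) x 120 mm (its y) x 30 mm thick, about 0.13 kg. Loose, flat on the bench; two to four of the four samples are there. Origin at the centre of its underside, z up.
- plank: Middle timber sample, same wood and outline, 54 x 120 mm, 22 mm thick, about 0.1 kg. Loose, flat on the bench; two to four of the four samples are there. Origin at the centre of its underside, z up.
- slat: Thin timber sample, same wood and outline, 54 x 120 mm, 14 mm thick, about 0.06 kg. Loose, flat on the bench; two to four of the four samples are there. Origin at the centre of its underside, z up.
- disc: Round sample, same wood, a disc 54 mm across and 14 mm thick, about 0.03 kg. Loose, flat on the bench; two to four of the four samples are there. Origin at the centre of its underside, z up.
- tape_measure: Bystander: tape measure, yellow, 65 x 36 x 62 mm; to be left where it is. Origin at the centre of its underside.
- glue: Bystander: white glue bottle, 56 mm across, 150 mm tall; to be left where it is. Origin at the centre of its underside.
- mug: Bystander: blue mug, 76 mm across, 85 mm tall; to be left where it is. Origin at the centre of its underside.
- offcut: Bystander: short square wood offcut, 75 x 14 x 14 mm, lying among the samples; to be left where it is. Origin at the centre of its underside.
- offcut_long: Bystander: longer square wood offcut, 120 x 20 x 20 mm; to be left where it is. Origin at the centre of its underside.
- pencil: Bystander: red flat carpenter's pencil, 180 mm long, 8 mm high; to be left where it is. Origin at the centre of its underside.

How it is judged:
By the outcome, as a careful person would: the job done as asked, in the order asked, and still so for the second after the job is handed in, with the robot touching nothing.
Of block, plank, slat, disc only 2 to 4 are there at a start; the rules pass over those that are not, and their reading is None.
At some moment in a run one of block, plank, slat may be knocked a few centimetres aside while the robot is not near it.
It also fails if it takes over 210 s, if anything falls off the work surface, if the arm or the gripper's body presses on something with over 40 N, if the wrist force passes 120 N, or if a joint passes its speed limit or range.

ROBOT

A 6-joint arm with a two-finger parallel gripper is mounted at the origin on the work surface. World frame = base frame: x ahead of the robot, y to its left, z up, the work surface at z = 0. Lengths are in m, angles in rad, forces in N, time in s.
With the tool pointing down it reaches from about 0.4 to 0.825 m from the base axis. Payload 7 kg.
Tool frame: the origin (TCP) lies on the front face of the gripper's body, between the roots of the fingers; the fingertips stand 66 mm ahead of it and the grasp point (between the pads) lies 47 mm ahead of it; z points along the fingers, y is the line along which they close (so a half turn about z gives the same grasp; the last joint's range is limited). The gripper opens to 88 mm and grips with 3 to 60 N. Pads are 19 mm wide; open, the fingers measure 130 mm over their backs; the gripper's body (78 mm by 193 mm) begins 47 mm behind the grasp point.
Start: joints at [-0.949, 0.359, 0.012, 0, -1.224, -0.288], TCP at [0.221, -0.638, 0.292] pointing down, gripper open.
Joint ranges: [-3.07, 3.07], [-1.43, 2.12], [-1.02, 1.25], [-3.03, 1.67], [-3.05, -0], [-3.03, 3.03]. Speed limits (rad/s): [2.39, 2.39, 3.01, 3.14, 3.14, 3.14].

INTERFACE

Orientations are given as a unit quaternion [x, y, z, w].
In Python, from station import manip gives the robot as it stands.
- The arm moves only by the tool arm_command, never from a script. Its argument "steps" is a list of rows, each a list of 4 numbers: the shift along the world's x, y, z in units of 75 cm (1.0 is 75 cm), then the turn about the world's z in units of 60 degrees (1.0 is 60 degrees). A call has exactly 5 rows; each row shifts and turns the commanded pose from where the row before left it; what a row does not reach is not made up. A row lasts 1/8 s, in which the tool goes at most 62.5 mm and 10.7 degrees, less where a joint would pass 70% of its speed; a pose out of reach is approached as far as the arm can. A call with a number of a shift or a turn outside -1 to 1 is refused whole. A call with a gripper value outside its range is refused whole. "jaw" is the opening, from 0 (shut) to 1 (fully open), set as the call begins (left out, the last holds). The fingers move at their own pace and stop on an object; "grip_force" is the grip in N (left out, the last holds). Time passes only in rows, so rows that do not move let the fingers close, or fill a call up. It gives the time, the measured TCP pose, the force, the opening and the grip force at its end, in the units of the state.
- manip.observe(): the state, without advancing time (a new reading comes with each control period).
- manip.read_camera(name): name is "side" or "top" or "wrist"; returns a dict with "frame" (480x640x3 uint8, red, green, blue), "fov_y" (degrees; the focal length in pixels is half the picture's height over the tangent of half this angle, whatever the lens; pixels are square), "cx", "cy" (the principal point, pixels), "dist" ([k1, k2, p1, p2, k3] as OpenCV has them; the pictures are not rectified), "R" (3x3) and "t" (3): a world point X has camera coordinates R X + t. Camera axes: x right, y down, z forward; pixel columns grow to the right and rows downward; lengths in m; the calibration is good to about 2 mm. A picture is of the moment at which its call begins. There is no depth.
- manip.close_job(): hands the job in; it is judged then, once.
Trained networks look in a picture, given as the dict that the camera call returned (one of the last four; its "shot" number tells which), for a name from the list of things; names that differ only in an ending like _2 or _b are one class to them, and where a whole thing is asked for, a point or a joint stands for the part that bears it (a point fixed in the world has none). Each returns a list of dicts, best first, with "confidence" (0 to 1); they miss things now and then, are a little off and sometimes report something else, mostly with a low value. They report only what shows in the picture. A call takes as long as a camera call.
- manip.look_for(picture, name): "at" ([x, y, z] in m, in world coordinates, good to about 4 mm: the middle of the surface that is visible of it).
The state is a dict: "clock": time; "joint_pos": joint angles; "qd": joint speeds; "joint_torque": joint torques, N m; "position": TCP position; "tcp_rot": TCP orientation; "wrist_force": force on the tool from outside, world axes, zero at the start; "ft_torque": the same for the moment, N m; "grip_width": opening from 0.0 (shut) to 1.0 (fully open); "finger_force": force on a finger pad.
Only numpy, scipy, OpenCV 4.12 (cv2) and the standard library are available. Lean on these libraries where they do the work, as an engineer would, in place of code of your own. Each camera call takes 0.05 s, during which the arm holds its last target. There are 200 camera calls.

## Working session

There is one attempt and no reset: what is moved stays moved. The work goes in short steps, Python scripts to look and compute and a tool call to move; the robot and the scene stay as the last step left them, time stands still between calls to the robot, and variables do not carry over. Pictures are saved under pics/ and viewed, at most 14 in all, crops included, and the job is handed in when it is done.

Besides the shell and the picture viewer there is one more tool, called after "Request:" in YAML: its name, and indented under it one key for each argument. arm_command: Moves the arm, as the interface text tells. Its arguments: {"type":"object","properties":{"steps":{"type":"array"},"jaw":{"type":"number"},"grip_force":{"type":"number"}},"required":["steps"]}

```bash
ls; mkdir -p pics; cat > h.py <<'E'
from station import manip
import numpy as np, cv2
def K(p):
    f=p["frame"].shape[0]/2/np.tan(np.radians(p["fov_y"])/2)
    return np.array([[f,0,p["cx"]],[0,f,p["cy"]],[0,0,1.]])
def proj(p,X):
    return cv2.projectPoints(np.atleast_2d(np.array(X,float)),cv2.Rodrigues(np.array(p["R"],float))[0],np.array(p["t"],float),K(p),np.array(p["dist"],float))[0][:,0]
def ray(p,uv):
    u=cv2.undistortPoints(np.array(uv,float).reshape(-1,1,2),K(p),np.array(p["dist"],float))[:,0]
    R=np.array(p["R"]);t=np.array(p["t"])
    return -R.T@t,(np.c_[u,np.ones(len(u))]@R)
def atz(p,uv,z):
    c,d=ray(p,uv); return c+d*((z-c[2])/d[:,2])[:,None]
def tri(p1,uv1,p2,uv2):
    c1,d1=ray(p1,uv1);c2,d2=ray(p2,uv2);d1=d1[0]/np.linalg.norm(d1[0]);d2=d2[0]/np.linalg.norm(d2[0])
    s=np.linalg.lstsq(np.c_[d1,-d2],c2-c1,rcond=None)[0]
    a,b=c1+s[0]*d1,c2+s[1]*d2
    return (a+b)/2,np.linalg.norm(a-b)
def save(p,n): cv2.imwrite("pics/"+n,cv2.cvtColor(p["frame"],cv2.COLOR_RGB2BGR))
E
python3 - <<'E'
from h import *
np.set_printoptions(precision=3,suppress=True)
s=manip.observe();print(s)
for c in ["top","side"]:
    p=manip.read_camera(c);save(p,c+"0.png")
    print(c,p["fov_y"],p["cx"],p["cy"],p["dist"],-np.array(p["R"]).T@np.array(p["t"]))
    for n in ["chest","lid_bar","stay_knob","block","plank","slat","disc","tape_measure","glue","mug","offcut","offcut_long","pencil"]:
        print(n,[(np.round(d["at"],3).tolist(),round(d["confidence"],2)) for d in manip.look_for(p,n)[:3]])
E
```

```text
pics
{'clock': 0.0, 'joint_pos': array([-0.949,  0.359,  0.011, -0.   , -1.224, -0.288]), 'qd': array([-0.001,  0.001,  0.   ,  0.   , -0.002,  0.001]), 'joint_torque': array([ -0.   , -58.272,  29.305,   6.997,   0.007,  -0.   ]), 'position': array([ 0.221, -0.637,  0.291]), 'tcp_rot': array([-0.166,  0.986,  0.001, -0.   ]), 'wrist_force': array([ 0.182, -0.777, -0.288]), 'ft_torque': array([ 0.028, -0.003,  0.015]), 'finger_force': 0.0, 'grip_width': 0.9997492129512449}
top 46.52747488809967 320.7477221448706 241.55576964215314 [0.026 0.    0.    0.    0.   ] [0.287 0.022 1.354]
chest [([0.578, 0.235, 0.12], 0.86)]
lid_bar [([0.593, 0.236, 0.119], 0.83), ([0.352, 0.132, 0.009], 0.64)]
stay_knob []
block [([0.468, -0.307, 0.03], 0.93)]
plank []
slat [([0.592, -0.311, 0.012], 0.85)]
disc [([0.594, -0.116, 0.014], 0.88)]
tape_measure [([0.43, -0.486, 0.059], 0.8), ([0.349, 0.13, 0.008], 0.73)]
glue [([0.614, 0.47, 0.096], 0.91), ([0.58, 0.235, 0.121], 0.71), ([0.588, 0.235, 0.117], 0.51)]
mug [([0.762, -0.121, 0.041], 0.66), ([0.702, -0.321, 0.018], 0.34)]
offcut [([0.53, -0.221, 0.016], 0.76)]
offcut_long [([0.704, -0.322, 0.02], 0.72), ([0.59, -0.311, 0.014], 0.42), ([0.428, -0.487, 0.058], 0.41)]
pencil [([0.351, 0.13, 0.007], 0.87), ([0.595, -0.115, 0.017], 0.16)]
side 44.5661303993862 322.7000876720939 242.0857121810805 [0.045 0.    0.    0.    0.   ] [-0.213  1.011  1.159]
chest [([0.552, 0.276, 0.118], 0.69)]
lid_bar [([0.581, 0.252, 0.116], 0.69)]
stay_knob [([0.556, 0.275, 0.114], 0.32)]
block [([0.458, -0.298, 0.024], 0.9)]
plank []
slat [([0.586, -0.302, 0.008], 0.94), ([0.582, 0.255, 0.116], 0.36)]
disc []
tape_measure [([0.445, -0.475, 0.041], 0.54)]
glue [([0.608, 0.492, 0.086], 0.59), ([0.556, 0.277, 0.112], 0.28)]
mug [([0.749, -0.104, 0.055], 0.91)]
offcut [([0.524, -0.218, 0.014], 0.42)]
offcut_long [([0.702, -0.317, 0.016], 0.49)]
pencil []
```

View pics/top0.png

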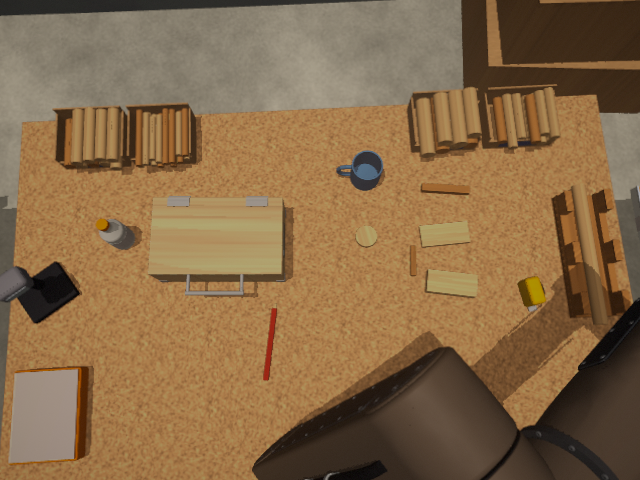

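View pics/side0.png

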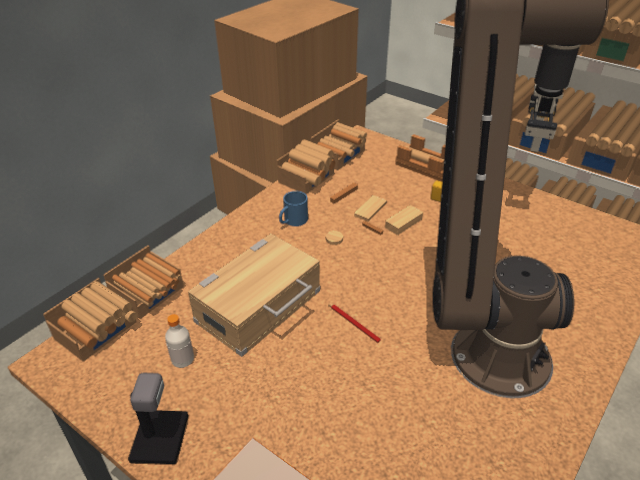

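The top view shows the chest around px (150–285, 198–280) with its bar at (215, 293). The block is at (452, 283), a thinner sample at (445, 234), the disc at (366, 236), and the short offcut at (413, 260). The side view agrees, so three samples seem to be present. Next I'll refine these positions in crops.

```bash
python3 - <<'E'
from h import *
a=cv2.imread("pics/top0.png");b=cv2.imread("pics/side0.png")
c1=cv2.resize(a[180:310,135:300],None,fx=2.4,fy=2.4,interpolation=cv2.INTER_CUBIC)
c2=cv2.resize(a[210:305,340:490],None,fx=2.6,fy=2.6,interpolation=cv2.INTER_CUBIC)
d1=cv2.resize(b[230:350,180:330],None,fx=2.4,fy=2.4,interpolation=cv2.INTER_CUBIC)
d2=cv2.resize(b[180:260,310:440],None,fx=3,fy=3,interpolation=cv2.INTER_CUBIC)
o=np.zeros((600,800,3),np.uint8)
for im,(x,y) in [(c1,(0,0)),(c2,(400,0)),(d1,(0,312)),(d2,(400,312))]: 
    h,w=im.shape[:2];h=min(h,600-y);w=min(w,800-x);o[y:y+h,x:x+w]=im[:h,:w]
cv2.imwrite("pics/crop0.png",o)
E
```

```text
(no output)
```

View pics/crop0.png

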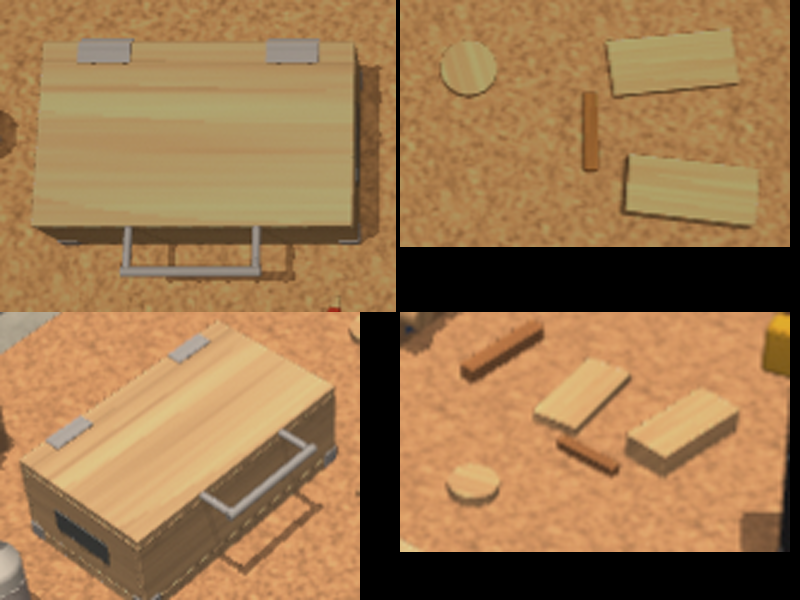

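```bash
cat > meas.py <<'E'
from h import *
np.set_printoptions(precision=4,suppress=True)
T=manip.read_camera("top");S=manip.read_camera("side")
top=lambda u,v:[u/2.4+135-.3,v/2.4+180-.3]
side=lambda u,v:[u/2.4+180-.3,(v-312)/2.4+230-.3]
for n,a,b in [("barL",(122,272),(231,514)),("barR",(259,272),(315,449)),("BL",(43,42),(22,463)),("BR",(354,42),(218,323)),("FR",(353,227),(334,387)),("FL",(34,227),(139,543))]:
    print(n,*tri(T,top(*a),S,side(*b)),"at z116",atz(T,top(*a),.116)[0])
g=lambda l:[[(u-400)/2.6+340-.3,v/2.6+210-.3] for u,v in l]
s2=lambda l:[[(u-400)/3+310-.3,(v-312)/3+180-.3] for u,v in l]
for n,z,l,m in [("block",.03,[(628,154),(758,168),(753,226),(624,212)],[(738,409),(665,455),(627,432),(700,389)]),("slat",.014,[(607,42),(732,29),(739,82),(613,96)],[(630,378),(578,428),(535,411),(594,359)]),("disc",.014,[(469,68)],[(473,479)])]:
    P=atz(T,g(l),z);Q=atz(S,s2(m),z);print(n,"\n",P,"\n",P.mean(0),Q.mean(0),tri(T,[np.mean(g(l),0)],S,[np.mean(s2(m),0)]))
    if len(l)>1:
        e=[np.linalg.norm(P[i]-P[(i+1)%4]) for i in range(4)]; d=P[1]+P[2]-P[0]-P[3]; print(e,"long axis deg",np.degrees(np.arctan2(d[1],d[0])))
E
python3 meas.py
```

```text
barL [0.4638 0.3051 0.1109] 0.0009605048248129673 at z116 [0.4635 0.3042 0.116 ]
barR [0.4565 0.1783 0.1072] 0.002943770569203576 at z116 [0.4566 0.1779 0.116 ]
BL [0.6899 0.3799 0.1086] 0.004690649671535061 at z116 [0.6897 0.3791 0.116 ]
BR [0.6758 0.0813 0.1084] 0.0017785443768639257 at z116 [0.6742 0.0813 0.116 ]
FR [0.4956 0.0901 0.1103] 0.0014352377563824268 at z116 [0.494  0.0894 0.116 ]
FL [0.5116 0.3876 0.1093] 0.0006327888556592278 at z116 [0.5101 0.3855 0.116 ]
block 
 [[ 0.5027 -0.2561  0.03  ]
 [ 0.4833 -0.3745  0.03  ]
 [ 0.4302 -0.3636  0.03  ]
 [ 0.4492 -0.2472  0.03  ]] 
 [ 0.4664 -0.3103  0.03  ] [ 0.4643 -0.3089  0.03  ] (array([ 0.4663, -0.3113,  0.0271]), np.float64(0.0006928652510893216))
[np.float64(0.11996856874047529), np.float64(0.054242086223758354), np.float64(0.11798823131601847), np.float64(0.054244368487005035)] long axis deg -99.2904793474031
slat 
 [[ 0.6142 -0.2499  0.014 ]
 [ 0.6206 -0.3701  0.014 ]
 [ 0.5686 -0.3709  0.014 ]
 [ 0.5614 -0.2507  0.014 ]] 
 [ 0.5912 -0.3104  0.014 ] [ 0.5843 -0.3056  0.014 ] (array([ 0.5913, -0.3131,  0.006 ]), np.float64(0.0035426356668638893))
[np.float64(0.12038847397950356), np.float64(0.051974246478485954), np.float64(0.12048058349930224), np.float64(0.05275132092804214)] long axis deg -86.77199030441554
disc 
 [[ 0.5958 -0.1168  0.014 ]] 
 [ 0.5958 -0.1168  0.014 ] [ 0.5952 -0.1153  0.014 ] (array([ 0.5962, -0.1169,  0.0124]), np.float64(0.00018311292886827508))
```

Request:
arm_command:
  steps:
    - [0.037,0.0716,0,0.113]
    - [0.037,0.0716,0,0.113]
    - [0.037,0.0716,0,0.113]
    - [0.037,0.0716,0,0.113]
    - [0.037,0.0716,0,0.113]
  jaw: 0.32
  grip_force: 20

```text
clock: 2.12
position: [0.3605, -0.3675, 0.2925]
tcp_rot: [-0.448, 0.894, -0.0, 0.0]
wrist_force: [1.3, -0.0, 0.4]
grip_width: 0.491
finger_force: 0.0
```

Request:
arm_command:
  steps:
    - [0.037,0.0716,0,0.113]
    - [0.037,0.0716,0,0.113]
    - [0.037,0.0716,0,0.113]
    - [0.037,0.0716,0,0.113]
    - [0.037,0.0716,0,0.113]

```text
clock: 2.75
position: [0.4993, -0.0988, 0.2927]
tcp_rot: [-0.689, 0.724, -0.0, 0.0]
wrist_force: [1.8, -0.6, 0.4]
grip_width: 0.32
finger_force: 0.0
```

Request:
arm_command:
  steps:
    - [-0.009,0.07,0,0]
    - [-0.009,0.07,0,0]
    - [-0.009,0.07,-0.02,0]
    - [-0.009,0.07,-0.03,0]
    - [-0.009,0.07,-0.03,0]

```text
clock: 3.38
position: [0.4645, 0.1636, 0.2321]
tcp_rot: [-0.688, 0.726, -0.0, 0.001]
wrist_force: [1.7, 0.6, -0.0]
grip_width: 0.321
finger_force: 0.0
```

```bash
python3 - <<'E'
from h import *
p=manip.read_camera("wrist");save(p,"w1.png")
print(-np.array(p["R"]).T@np.array(p["t"]),np.array(p["R"])[2],p["dist"],manip.look_for(p,"lid_bar"))
c=np.array([.592,.234]);x=np.array([.9986,-.0523]);y=np.array([.0523,.9986])
h=c+.09*x
for a in(-.065,0,.065): q=h-.222*x+a*y; print(proj(p,[*q,.110]))
E
```

```text
[0.4599104  0.08599469 0.32415347] [ 0.01715947  0.29031397 -0.95677759] [-0.00984348  0.          0.          0.          0.        ] [{'at': [0.5885, 0.1355, 0.1191], 'confidence': 0.58}]
[[332.47532942 272.07034196]]
[[331.61686024 352.26614021]]
[[330.87108198 420.87891476]]
```

View pics/w1.png

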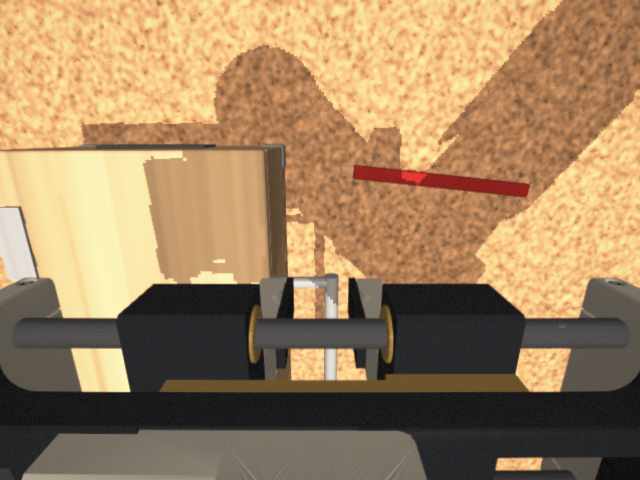

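The wrist view shows the bar running down column 330 between the two open fingers, its end at (331, 277). I predicted (332, 272), so the measurement holds. I'll go down and pinch it.

Request:
arm_command:
  steps:
    - [-0.005,0.05,0,0]
    - [0,0.053,-0.02,0]
    - [0,0,-0.03,0]
    - [0,0,-0.03,0]
    - [0,0,-0.02,0]

```text
clock: 4.1
position: [0.4611, 0.2386, 0.1564]
tcp_rot: [-0.688, 0.726, -0.0, -0.0]
wrist_force: [-0.6, -0.1, -0.3]
grip_width: 0.321
finger_force: 0.0
```

Request:
arm_command:
  steps:
    - [0,0,0,0]
    - [0,0,0,0]
    - [0,0,0,0]
    - [0,0,0,0]
    - [0,0,0,0]
  jaw: 0

```text
clock: 4.72
position: [0.4614, 0.2393, 0.158]
tcp_rot: [-0.688, 0.726, -0.0, 0.001]
wrist_force: [-1.7, -1.1, 6.6]
grip_width: 0.099
finger_force: 20.0
```

```bash
cat > arc.py <<'E'
import numpy as np,sys
# rows in units for lid from angle a to b in n rows
a,b,n=float(sys.argv[1]),float(sys.argv[2]),int(sys.argv[3])
th=np.linspace(a,b,n+1)
f=.222*(1-np.cos(th))+.006*np.sin(th);u=.222*np.sin(th)+.006*np.cos(th)
P=np.c_[f*.9986,-f*.0523,u]/.75
D=np.diff(P,axis=0)
r=np.round(P,4); D=np.diff(r,axis=0)
for i in range(0,n,5): print([[*map(float,np.round(d,4)),0] for d in D[i:i+5]])
E
python3 arc.py 0 1.48 25
```

```text
[[0.001, -0.0001, 0.0175, 0], [0.002, -0.0001, 0.0174, 0], [0.0031, -0.0001, 0.0173, 0], [0.004, -0.0002, 0.017, 0], [0.0051, -0.0003, 0.0168, 0]]
[[0.006, -0.0003, 0.0164, 0], [0.007, -0.0004, 0.0161, 0], [0.008, -0.0004, 0.0156, 0], [0.0088, -0.0005, 0.0151, 0], [0.0098, -0.0005, 0.0146, 0]]
[[0.0105, -0.0005, 0.014, 0], [0.0114, -0.0006, 0.0133, 0], [0.0122, -0.0007, 0.0126, 0], [0.0128, -0.0006, 0.0119, 0], [0.0136, -0.0007, 0.0111, 0]]
[[0.0142, -0.0008, 0.0103, 0], [0.0147, -0.0008, 0.0094, 0], [0.0153, -0.0008, 0.0085, 0], [0.0158, -0.0008, 0.0076, 0], [0.0162, -0.0008, 0.0066, 0]]
[[0.0165, -0.0009, 0.0057, 0], [0.0169, -0.0009, 0.0047, 0], [0.0171, -0.0009, 0.0037, 0], [0.0173, -0.0009, 0.0027, 0], [0.0174, -0.0009, 0.0016, 0]]
```

Request:
arm_command:
  steps:
    - [0.001,0,0.0175,0]
    - [0.002,0,0.0175,0]
    - [0.003,0,0.0175,0]
    - [0.004,0,0.017,0]
    - [0.005,0,0.017,0]
  grip_force: 25

```text
clock: 5.35
position: [0.4725, 0.2387, 0.2228]
tcp_rot: [-0.688, 0.726, -0.0, -0.0]
wrist_force: [5.3, -0.9, -5.9]
grip_width: 0.104
finger_force: 25.0
```

Request:
arm_command:
  steps:
    - [0.006,-0.0005,0.0165,0]
    - [0.007,-0.0005,0.016,0]
    - [0.008,-0.0005,0.0155,0]
    - [0.009,-0.0005,0.015,0]
    - [0.01,-0.0005,0.0145,0]

```text
clock: 5.98
position: [0.5009, 0.2371, 0.2807]
tcp_rot: [-0.688, 0.726, 0.001, -0.001]
wrist_force: [-10.5, 3.6, 4.1]
grip_width: 0.106
finger_force: 25.0
```

Request:
arm_command:
  steps:
    - [0.0105,-0.0005,0.014,0]
    - [0.0115,-0.0005,0.0135,0]
    - [0.012,-0.0005,0.0125,0]
    - [0.013,-0.0005,0.012,0]
    - [0.0135,-0.0005,0.011,0]

```text
clock: 6.6
position: [0.5461, 0.2347, 0.33]
tcp_rot: [-0.688, 0.726, 0.001, -0.001]
wrist_force: [-11.5, -1.2, 10.6]
grip_width: 0.103
finger_force: 25.0
```

Request:
arm_command:
  steps:
    - [0.014,-0.0008,0.0105,0]
    - [0.0145,-0.0008,0.0095,0]
    - [0.0155,-0.0008,0.0085,0]
    - [0.016,-0.0008,0.0075,0]
    - [0.016,-0.0008,0.0065,0]

```text
clock: 7.22
position: [0.6048, 0.2315, 0.3619]
tcp_rot: [-0.688, 0.726, -0.0, 0.0]
wrist_force: [-6.3, -0.1, 6.4]
grip_width: 0.106
finger_force: 25.0
```

Request:
arm_command:
  steps:
    - [0.0165,-0.001,0.0057,0]
    - [0.017,-0.001,0.0047,0]
    - [0.017,-0.001,0.0037,0]
    - [0.0173,-0.001,0.0027,0]
    - [0.016,-0.001,0.0014,0]

```text
clock: 7.85
position: [0.6684, 0.2281, 0.3743]
tcp_rot: [-0.688, 0.726, -0.0, 0.0]
wrist_force: [-3.2, -1.4, 4.7]
grip_width: 0.107
finger_force: 25.0
```

Request:
arm_command:
  steps:
    - [0,0,0,0]
    - [0,0,0,0]
    - [0,0,0,0]
    - [0,0,0,0]
    - [0,0,0,0]

```text
clock: 8.48
position: [0.6685, 0.2281, 0.3742]
tcp_rot: [-0.688, 0.726, -0.001, 0.001]
wrist_force: [0.9, -2.6, 5.1]
grip_width: 0.102
finger_force: 25.0
```

```bash
python3 - <<'E'
from h import *
T=manip.read_camera("top");S=manip.read_camera("side")
a=T["frame"];b=S["frame"]
o=np.zeros((600,800,3),np.uint8)
c=cv2.resize(a[150:310,120:300],None,fx=2.2,fy=2.2,interpolation=cv2.INTER_CUBIC);o[:352,:396]=c
d=cv2.resize(b[170:360,170:340],None,fx=2.35,fy=2.35,interpolation=cv2.INTER_CUBIC);o[:d.shape[0],400:400+d.shape[1]]=d[:, :400]
cv2.imwrite("pics/open.png",o[:450,:,::-1])
for p in (T,S):
  for n in("stay_knob","pocket","lid_bar","stay_knee"): 
    try: print(n,[(np.round(d["at"],3).tolist(),round(d["confidence"],2)) for d in manip.look_for(p,n)[:2]])
    except Exception as e: print(n,e)
E
```

```text
stay_knob [([0.621, 0.367, 0.147], 0.85), ([0.701, -0.321, 0.017], 0.73)]
pocket [([0.62, 0.226, 0.025], 0.84), ([0.428, -0.484, 0.057], 0.71)]
lid_bar [([0.674, 0.193, 0.24], 0.56)]
stay_knee [([0.644, 0.364, 0.187], 0.54)]
stay_knob []
pocket [([0.665, 0.25, 0.089], 0.78)]
lid_bar [([0.677, 0.248, 0.208], 0.94)]
stay_knee [([0.643, 0.366, 0.194], 0.66), ([0.675, 0.247, 0.208], 0.29)]
```

View pics/open.png

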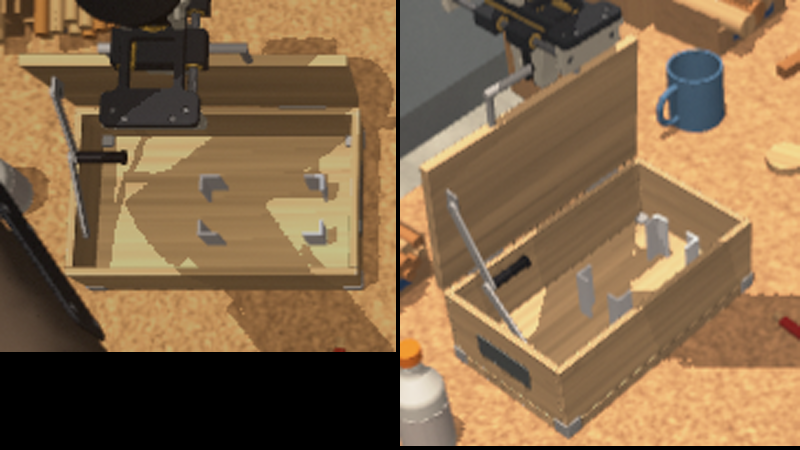

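The lid is up at about 1.48 rad with the stay almost straight. In the top crop the knob runs (78..127, 157) and the angles' outer corners are near (201..327, 175..243), so the pocket sits right of centre. Next I'll triangulate the knob and the angles.

```bash
cat > k.py <<'E'
from h import *
np.set_printoptions(precision=4,suppress=True)
C=np.array([.592,.234]);X=np.array([.9986,-.0523]);Y=np.array([.0523,.9986])
def chest(P): d=np.array(P)[:2]-C; return np.array([d@X,d@Y,P[2]])
def world(x,y): return C+x*X+y*Y
E
python3 - <<'E'
from k import *
T=manip.read_camera("top");S=manip.read_camera("side")
top=lambda u,v:[u/2.2+120-.3,v/2.2+150-.3]
side=lambda u,v:[(u-400)/2.35+170-.3,v/2.35+170-.3]
for n,a,b in [("knob tip",(126,157),(528,263)),("knob root",(80,157),(497,282))]:
    P,e=tri(T,top(*a),S,side(*b));q=chest(P);print(n,P,e,"rel hinge",q-[.09,0,.104])
A=np.array([(201,175),(327,175),(201,243),(327,243)])
P=atz(T,[top(*a) for a in A],.076);print([chest(p) for p in P],chest(P.mean(0)))
for n,b in [("backR?",(655,215)),("",(695,237)),("",(587,268)),("",(622,292))]:
    p=atz(S,side(*b),.076)[0];print(chest(p))
# chest check: rim corners
for a in [(74,112),(358,108),(356,270),(66,270)]: print("rim",chest(atz(T,top(*a),.104)[0]))
E
```

```text
knob tip [0.6227 0.3174 0.1371] 0.002994506052572766 rel hinge [-0.0637  0.0849  0.0331]
knob root [0.623  0.3619 0.144 ] 0.0033683827971679437 rel hinge [-0.0657  0.1293  0.04  ]
[array([0.0238, 0.0207, 0.076 ]), array([ 0.0237, -0.1139,  0.076 ]), array([-0.0502,  0.0176,  0.076 ]), array([-0.0504, -0.1153,  0.076 ])] [-0.0133 -0.0477  0.076 ]
[ 0.0222 -0.1048  0.076 ]
[-0.0392 -0.1068  0.076 ]
[0.0198 0.0088 0.076 ]
[-0.0369  0.0107  0.076 ]
rim [0.0854 0.1515 0.104 ]
rim [ 0.0899 -0.148   0.104 ]
rim [-0.0841 -0.1481  0.104 ]
rim [-0.0835  0.1491  0.104 ]
```

Request:
arm_command:
  steps:
    - [0.0015,0,0,0]
    - [0.0015,0,0,0]
    - [0.0015,0,0,0]
    - [0,0,0,0]
    - [0,0,0,0]

```text
clock: 9.7
position: [0.6711, 0.2279, 0.3743]
tcp_rot: [-0.688, 0.726, -0.001, 0.0]
wrist_force: [-2.7, -2.6, 5.8]
grip_width: 0.102
finger_force: 25.0
```

Request:
arm_command:
  steps:
    - [0.001,0,0,0]
    - [0.001,0,0,0]
    - [0,0,0,0]
    - [0,0,0,0]
    - [0,0,0,0]

```text
clock: 10.32
position: [0.6725, 0.2279, 0.3744]
tcp_rot: [-0.688, 0.726, -0.001, 0.0]
wrist_force: [-3.3, -2.6, 8.2]
grip_width: 0.103
finger_force: 25.0
```

Request:
arm_command:
  steps:
    - [0.0013,0,0,0]
    - [0.0013,0,0,0]
    - [0,0,0,0]
    - [0,0,0,0]
    - [0,0,0,0]

```text
clock: 10.95
position: [0.6741, 0.2278, 0.3744]
tcp_rot: [-0.688, 0.726, -0.0, -0.0]
wrist_force: [-4.2, -2.0, 8.7]
grip_width: 0.102
finger_force: 25.0
```

```bash
python3 - <<'E'
from k import *
print(manip.observe()["wrist_force"])
T=manip.read_camera("top");S=manip.read_camera("side")
c=cv2.resize(T["frame"][170:260,130:210],None,fx=5,fy=5,interpolation=cv2.INTER_CUBIC)
d=cv2.resize(S["frame"][230:340,185:260],None,fx=5,fy=5,interpolation=cv2.INTER_CUBIC)
o=np.zeros((550,800,3),np.uint8);o[:450,:400]=c;o[:550,410:785]=d
cv2.imwrite("pics/knob2.png",o[...,::-1])
E
```

```text
[-4.2281 -1.993   8.7227]
```

View pics/knob2.png

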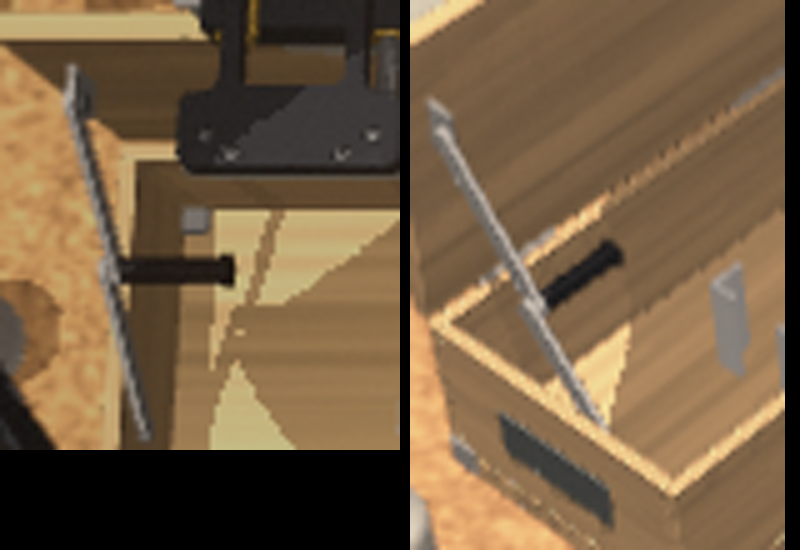

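The knob now shows at (118–233, 270) in the top crop and (545, 297)–(622, 254) in the side crop, so it has moved forward and the stay is closer to straight.

```bash
python3 - <<'E'
from k import *
T=manip.read_camera("top");S=manip.read_camera("side")
t=lambda u,v:[u/5+130-.4,v/5+170-.4]; s=lambda u,v:[(u-410)/5+185-.4,v/5+230-.4]
for a,b in [((231,270),(619,255)),((120,270),(548,296))]:
    P,e=tri(T,t(*a),S,s(*b));print(P,e,chest(P)-[.09,0,.104])
E
```

```text
[0.6141 0.3176 0.1459] 0.003931425169557277 [-0.0723  0.0846  0.0419]
[0.6146 0.3644 0.1541] 0.0034678481134429204 [-0.0742  0.1314  0.0501]
```

Request:
arm_command:
  steps:
    - [0,0,0,0]
    - [0,0,0,0]
    - [0,0,0,0]
    - [0,0,0.015,0]
    - [0,0,0.03,0]
  jaw: 0.38

```text
clock: 11.78
position: [0.6743, 0.2285, 0.4066]
tcp_rot: [-0.688, 0.726, 0.0, -0.001]
wrist_force: [1.4, 0.1, 0.0]
grip_width: 0.377
finger_force: 0.0
```

Request:
arm_command:
  steps:
    - [0,0,0.05,0]
    - [-0.02,0.01,0.015,-0.15]
    - [-0.02,0.01,0,-0.15]
    - [-0.02,0.01,0,-0.15]
    - [-0.007,0.016,0,-0.15]

```text
clock: 12.4
position: [0.6236, 0.2631, 0.4571]
tcp_rot: [-0.428, 0.904, 0.0, 0.001]
wrist_force: [0.8, 0.7, 0.1]
grip_width: 0.38
finger_force: 0.0
```

Request:
arm_command:
  steps:
    - [0,0,0,-0.15]
    - [0,0,0,-0.15]
    - [0,0,0,-0.15]
    - [0,0,0,-0.15]
    - [0,0,0,-0.15]
  jaw: 1

```text
clock: 13.02
position: [0.6243, 0.263, 0.4564]
tcp_rot: [-0.049, 0.999, 0.0, 0.0]
wrist_force: [0.3, 0.0, -0.1]
grip_width: 0.888
finger_force: 0.0
```

Request:
arm_command:
  steps:
    - [0,0,0,-0.15]
    - [0,0,0,0]
    - [0,0,0,0]
    - [0,0,0,0]
    - [0,0,0,0]

```text
clock: 13.65
position: [0.6242, 0.263, 0.4555]
tcp_rot: [0.026, 1.0, 0.0, 0.0]
wrist_force: [0.1, -0.1, 0.5]
grip_width: 1.003
finger_force: 0.0
```

```bash
python3 - <<'E'
from k import *
p=manip.read_camera("wrist");save(p,"w2.png");T=manip.read_camera("top");save(T,"t2.png")
for q in (p,T):
  for n in("stay_knob","lid_bar"):print(n,[(np.round(d["at"],3).tolist(),chest(d["at"])-[.09,0,.104],round(d["confidence"],2)) for d in manip.look_for(q,n)[:2]])
print(manip.observe()["position"],chest(manip.observe()["position"]))
for y in(.085,.107,.131): print(proj(p,[*world(.017,y),.150]))
E
```

```text
stay_knob [([0.615, 0.37, 0.159], array([-0.0738,  0.1372,  0.0554]), 0.76), ([0.643, 0.239, 0.072], array([-0.0389,  0.0074, -0.0318]), 0.17)]
lid_bar [([0.676, 0.239, 0.24], array([-0.0065,  0.009 ,  0.136 ]), 0.78), ([0.596, -0.114, 0.013], array([-0.0676, -0.3468, -0.0912]), 0.2)]
stay_knob [([0.614, 0.365, 0.155], array([-0.0752,  0.1316,  0.0507]), 0.88)]
lid_bar [([0.676, 0.176, 0.204], array([-0.0032, -0.0537,  0.1001]), 0.84), ([0.613, 0.472, 0.094], array([-0.0819,  0.2392, -0.0096]), 0.72)]
[0.6242 0.263  0.4554] [0.0306 0.0307 0.4554]
[[365.0289 193.9225]]
[[383.3561 193.9302]]
[[403.3358 193.9417]]
```

View pics/w2.png

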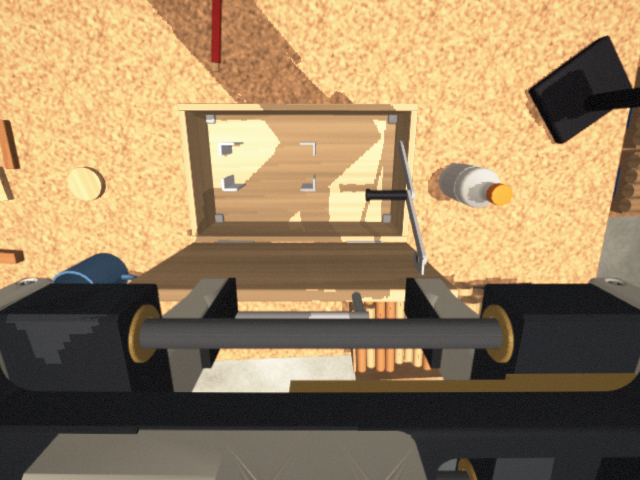

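The wrist view shows the knob at (366–410, 195), where I predicted it, and all four angles around (217–315, 143–190). I'll hook the left finger behind the knob.

Request:
arm_command:
  steps:
    - [0.0065,0,-0.05,0]
    - [0,0,-0.06,0]
    - [0,0,-0.06,0]
    - [0,0,-0.05,0]
    - [0,0,-0.03,0]

```text
clock: 14.58
position: [0.6284, 0.2627, 0.2656]
tcp_rot: [0.027, 1.0, -0.001, -0.001]
wrist_force: [0.4, 0.1, 1.3]
grip_width: 1.0
finger_force: 0.0
```

Request:
arm_command:
  steps:
    - [0,0,-0.03,0]
    - [0,0,-0.02,0]
    - [0,0,-0.02,0]
    - [0,0,-0.02,0]
    - [0,0,0,0]

```text
clock: 15.2
position: [0.6306, 0.2634, 0.2032]
tcp_rot: [0.026, 1.0, 0.001, 0.003]
wrist_force: [-2.9, -1.8, 11.8]
grip_width: 0.996
finger_force: 0.0
```

```bash
python3 - <<'E'
from k import *
s=manip.observe();print(s["position"],chest(s["position"])-[.09,0,.104],s["wrist_force"])
T=manip.read_camera("top");S=manip.read_camera("side")
for q in (T,S):
  for n in("stay_knob","stay_knee"):print(n,[(chest(d["at"])-[.09,0,.104],round(d["confidence"],2)) for d in manip.look_for(q,n)[:2]])
d=cv2.resize(S["frame"][180:330,170:290],None,fx=4,fy=4,interpolation=cv2.INTER_CUBIC)
cv2.imwrite("pics/hook.png",d[...,::-1])
E
```

```text
[0.6306 0.2634 0.2032] [-0.053   0.0313  0.0992] [-2.9395 -1.8052 11.8087]
stay_knob [(array([-0.0876,  0.2286, -0.0308]), 0.66), (array([-0.0941,  0.1386,  0.0237]), 0.59)]
stay_knee [(array([-0.088 , -0.0338, -0.0854]), 0.27)]
stay_knob [(array([-0.0737,  0.1348,  0.0519]), 0.72)]
stay_knee [(array([-0.0476,  0.1391,  0.0889]), 0.52)]
```

View pics/hook.png

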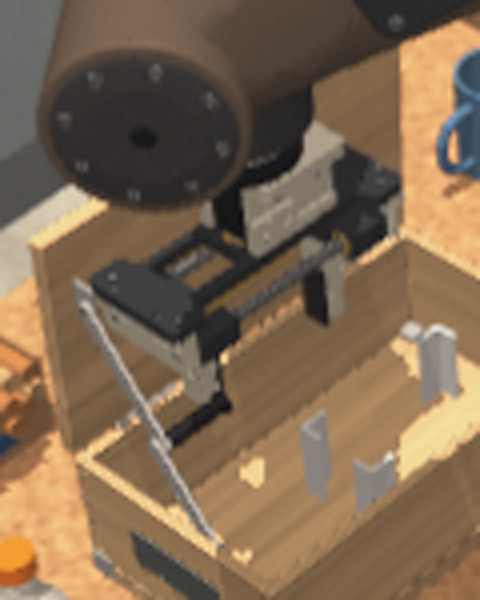

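Request:
arm_command:
  steps:
    - [0,0,0.005,0]
    - [0,0,0.003,0]
    - [0,0,0,0]
    - [0,0,0,0]
    - [0,0,0,0]

```text
clock: 16.12
position: [0.629, 0.263, 0.2061]
tcp_rot: [0.027, 1.0, -0.0, -0.0]
wrist_force: [-0.5, -0.1, -0.3]
grip_width: 0.998
finger_force: 0.0
```

Request:
arm_command:
  steps:
    - [-0.003,0,0,0]
    - [-0.003,0,0,0]
    - [0,0,0,0]
    - [0,0,0,0]
    - [0,0,0,0]

```text
clock: 16.75
position: [0.6248, 0.2631, 0.2066]
tcp_rot: [0.027, 1.0, 0.0, 0.0]
wrist_force: [1.9, -1.0, 1.2]
grip_width: 1.0
finger_force: 1.0
```

Request:
arm_command:
  steps:
    - [-0.003,0,0.001,0]
    - [-0.003,0,0.001,0]
    - [-0.002,0,0.001,0]
    - [0,0,0,0]
    - [0,0,0,0]

```text
clock: 17.38
position: [0.6184, 0.263, 0.2086]
tcp_rot: [0.027, 1.0, -0.0, -0.0]
wrist_force: [2.8, 1.1, 0.6]
grip_width: 0.997
finger_force: 0.8
```

Request:
arm_command:
  steps:
    - [-0.003,0,0.001,0]
    - [-0.002,0,0.001,0]
    - [0,0,0,0]
    - [0,0,0,0]
    - [0,0,0,0]

```text
clock: 18.0
position: [0.6169, 0.263, 0.2093]
tcp_rot: [0.028, 1.0, 0.0, 0.002]
wrist_force: [14.6, 0.7, -10.0]
grip_width: 1.0
finger_force: 7.4
```

Request:
arm_command:
  steps:
    - [0.004,0,0,0]
    - [0.004,0,0,0]
    - [0,0,0.02,0]
    - [0,0,0.03,0]
    - [0,0,0.05,0]

```text
clock: 18.62
position: [0.6199, 0.2627, 0.2858]
tcp_rot: [0.027, 1.0, -0.001, -0.001]
wrist_force: [0.2, 0.4, 0.2]
grip_width: 1.0
finger_force: 0.0
```

Request:
arm_command:
  steps:
    - [0,0,0.06,0]
    - [-0.01,-0.02,0.06,0]
    - [-0.02,-0.07,0.03,0]
    - [-0.02,-0.07,0,0]
    - [-0.02,-0.07,0,0]

```text
clock: 19.25
position: [0.5671, 0.0891, 0.3994]
tcp_rot: [0.026, 1.0, 0.0, 0.001]
wrist_force: [0.6, -0.2, 0.4]
grip_width: 1.0
finger_force: 0.0
```

```bash
python3 - <<'E'
from k import *
p=manip.read_camera("wrist");T=manip.read_camera("top");S=manip.read_camera("side")
for q in (p,T,S):
  print([(chest(d["at"])-[.09,0,.104],round(d["confidence"],2)) for d in manip.look_for(q,"stay_knob")[:2]])
print(manip.observe()["position"])
c=cv2.resize(T["frame"][170:270,130:210],None,fx=4,fy=4,interpolation=cv2.INTER_CUBIC)
d=cv2.resize(S["frame"][230:340,180:270],None,fx=4,fy=4,interpolation=cv2.INTER_CUBIC)
w=cv2.resize(p["frame"],None,fx=.65,fy=.65)
o=np.zeros((440,760,3),np.uint8);o[:400,:320]=c;o[:440,330:690]=d
cv2.imwrite("pics/lock.png",o[...,::-1]);save(p,"w3.png")
E
```

```text
[(array([-0.0897,  0.1372,  0.0586]), 0.91)]
[]
[(array([-0.0777,  0.1349,  0.0567]), 0.77), (array([ 0.0822, -0.33  , -0.051 ]), 0.62)]
[0.5682 0.0909 0.3984]
```

View pics/lock.png

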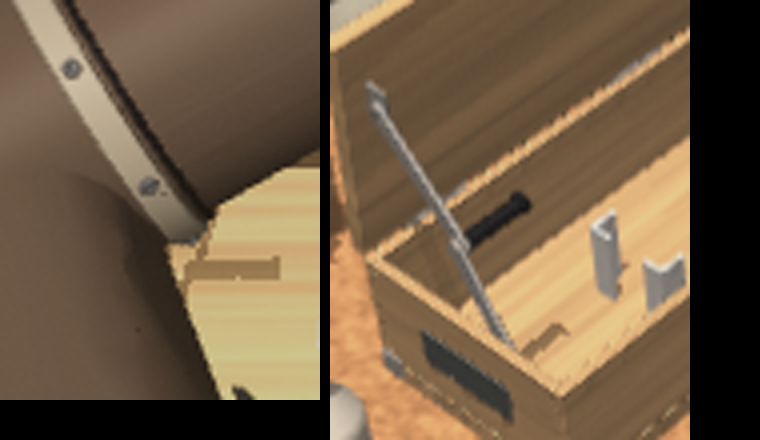

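```bash
python3 - <<'E'
from k import *
p=manip.read_camera("wrist");S=manip.read_camera("side")
for q in(p,S):
  for x,z in[(-64,38),(-75,47),(-84,52)]:
    print((x,z),[proj(q,[*world(.09+x/1e3,y),.104+z/1e3])[0].round(1).tolist() for y in(.085,.13)])
# dark knob pixels in wrist
f=p["frame"].astype(int);a=[proj(p,[*world(.012,y),.152])[0] for y in(.085,.13)]
(u0,v0),(u1,v1)=a;u=int(min(u0,u1))-15;v=int(min(v0,v1))-25
sub=f[v:v+50,u:u+90].max(2)<50
ys,xs=np.nonzero(sub);print(u,v,len(xs),xs.min()+u,xs.max()+u,np.percentile(ys,[5,50,95])+v)
# pocket measurements
for n in ["pocket"]: print([(chest(d["at"]),round(d["confidence"],2)) for d in manip.look_for(p,n)[:2]])
for x in(-.04,.02):
  print([proj(p,[*world(x,y),.076])[0].round(1).tolist() for y in(-.111,.015)])
save(p,"w4.png")
E
```

```text
(-64, 38) [[525.8, 251.0], [565.8, 251.0]]
(-75, 47) [[532.5, 244.1], [573.9, 244.1]]
(-84, 52) [[537.0, 237.4], [579.2, 237.4]]
(-64, 38) [[223.4, 280.1], [209.7, 289.9]]
(-75, 47) [[226.0, 279.4], [212.3, 289.3]]
(-84, 52) [[228.3, 279.6], [214.6, 289.5]]
518 216 503 534 586 [234. 238. 243.]
[(array([0.0193, 0.0051, 0.031 ]), 0.82)]
[[346.3, 183.4], [447.8, 183.4]]
[[345.3, 230.1], [442.7, 230.0]]
```

View pics/w3.png

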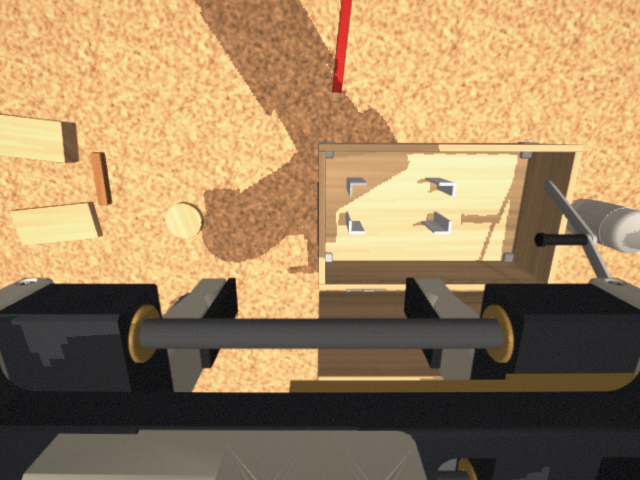

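The wrist view has the knob at row 238, where the locked position predicts 237.4 (straight would be 244), so the stay is locked. The angles show at (347–365, 180–230) and (430–455, 182–230), so I'll fit the pocket from those.

```bash
cat > pocket.py <<'E'
from k import *
def fit(q,verbose=1,guess=(-.010,-.044)):
    hsv=cv2.cvtColor(q["frame"],cv2.COLOR_RGB2HSV)
    cor=[]
    for sx in(-1,1):
        for sy in(-1,1):
            X0=(guess[0]+sx*.030,guess[1]+sy*.063)
            # 3d L: outer box at top z=.076
            box=[proj(q,[*world(guess[0]+sx*(.033+d),guess[1]+sy*(.066+e)),z])[0] for d in(-.028,.008) for e in(-.030,.008) for z in (.016,.076)]
            b=np.array(box);u0,v0=b.min(0).astype(int);u1,v1=b.max(0).astype(int)
            m=(hsv[v0:v1,u0:u1,1]<60).astype(np.uint8)
            n,l,st,ce=cv2.connectedComponentsWithStats(m)
            k=1+np.argmax(st[1:,4]);s=st[k]
            cor.append((sx,sy,s[0]+u0,s[1]+v0,s[0]+s[2]+u0,s[1]+s[3]+v0,s[4]))
    return cor
if __name__=="__main__":
    import sys
    p=manip.read_camera("wrist")
    for c in fit(p): 
        sx,sy=c[:2];g=(-.010,-.044)
        o=[proj(p,[*world(g[0]+sx*a,g[1]+sy*b),z])[0].round(1).tolist() for a,b,z in((.033,.066,.076),(.033,.066,.016))]
        print(c,"pred outer top,bot",o)
    for u in [a for a in manip.look_for(p,"disc")[:1]+manip.look_for(p,"slat")[:1]+manip.look_for(p,"plank")[:1]+manip.look_for(p,"block")[:1]]: print(np.array(u["at"]),u["confidence"])
E
python3 pocket.py
```

```text
(-1, -1, np.int64(345), np.int64(178), np.int64(366), np.int64(196), np.int32(174)) pred outer top,bot [[347.0, 181.2], [343.8, 175.8]]
(-1, 1, np.int64(424), np.int64(178), np.int64(461), np.int64(197), np.int32(307)) pred outer top,bot [[453.8, 181.3], [437.5, 175.9]]
(1, -1, np.int64(345), np.int64(212), np.int64(364), np.int64(235), np.int32(243)) pred outer top,bot [[345.8, 232.6], [342.9, 221.4]]
(1, 1, np.int64(421), np.int64(212), np.int64(451), np.int64(235), np.int32(414)) pred outer top,bot [[447.9, 232.7], [432.9, 221.4]]
[ 0.5927 -0.118   0.014 ] 0.93
[ 0.5865 -0.3093  0.0191] 0.74
[ 0.4661 -0.2815  0.0253] 0.85
```

Request:
arm_command:
  steps:
    - [0.01,0.044,-0.03,0]
    - [0.01,0.044,-0.05,0]
    - [0.01,0.044,-0.05,0]
    - [0.012,0,-0.05,0]
    - [0,0,-0.03,0]

```text
clock: 20.58
position: [0.5995, 0.1899, 0.2375]
tcp_rot: [0.027, 1.0, -0.001, -0.001]
wrist_force: [-0.5, -0.2, -0.1]
grip_width: 1.004
finger_force: 0.0
```

Request:
arm_command:
  steps:
    - [0,0,0,0]
    - [0,0,0,0]
    - [0,0,0,0]
    - [0,0,0,0]
    - [0,0,0,0]

```text
clock: 21.2
position: [0.5999, 0.1895, 0.2408]
tcp_rot: [0.027, 1.0, 0.0, 0.0]
wrist_force: [-0.7, 0.7, -0.0]
grip_width: 0.997
finger_force: 0.0
```

```bash
python3 - <<'E'
from k import *
p=manip.read_camera("wrist");save(p,"w5.png")
print(manip.observe()["position"])
b=np.array([proj(p,[*world(-.010+a,-.044+b),.076])[0] for a in(-.033,.033) for b in(-.066,.066)]);print(b)
u0,v0=b.min(0).astype(int)-25;u1,v1=b.max(0).astype(int)+25
print(u0,v0,u1,v1)
c=p["frame"][v0:v1,u0:u1];k=min(790/c.shape[1],590/c.shape[0]);print(k)
cv2.imwrite("pics/w5c.png",cv2.resize(c,None,fx=k,fy=k,interpolation=cv2.INTER_CUBIC)[...,::-1])
E
```

```text
[0.5999 0.1895 0.2406]
[[232.3912 172.2991]
 [405.8416 172.1065]
 [238.6462 254.0808]
 [399.9467 253.8838]]
207 147 430 279
3.5426008968609866
```

View pics/w5c.png

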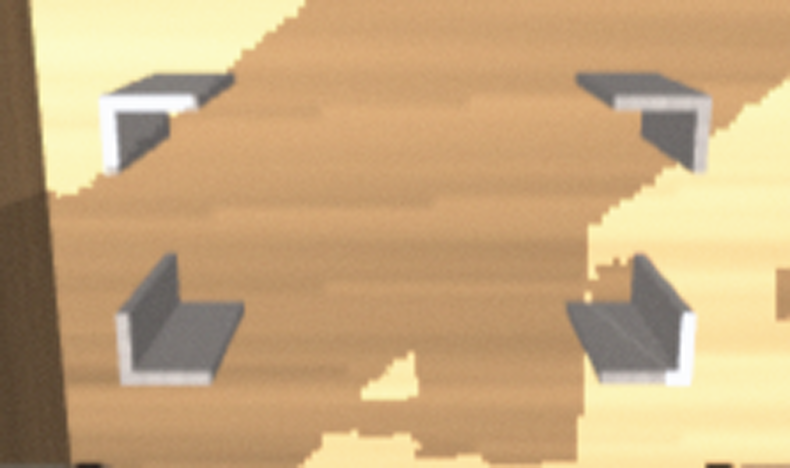

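The four bright top faces have outer corners at crop (101, 96), (711, 96), (120, 385) and (692, 385).

```bash
python3 - <<'E'
from k import *
p=manip.read_camera("wrist")
uv=[[u/3.5426+207-.36,v/3.5426+147-.36] for u,v in((101,96),(711,96),(120,385),(692,385))]
for z in(.070,.076):
    P=atz(p,uv,z);print(z,P,"mean",P.mean(0),chest(P.mean(0)))
    print("sides",[np.linalg.norm(P[i]-P[j])*1e3 for i,j in((0,1),(2,3),(0,2),(1,3))],"expect 132,132,66,66")
    d=P[1]+P[3]-P[0]-P[2];print("yaw",np.degrees(np.arctan2(-d[0],d[1])))
# rim of the chest front edge: pass
E
```

```text
0.07 [[0.545  0.1268 0.07  ]
 [0.5521 0.2608 0.07  ]
 [0.6123 0.1227 0.07  ]
 [0.6196 0.2578 0.07  ]] mean [0.5822 0.192  0.07  ] [-0.0076 -0.0424  0.07  ]
sides [np.float64(134.19106235891107), np.float64(135.29458860958727), np.float64(67.48750523169184), np.float64(67.51366212818122)] expect 132,132,66,66
yaw -3.0635506498486786
0.076 [[0.5444 0.1284 0.076 ]
 [0.5514 0.2593 0.076 ]
 [0.6102 0.1243 0.076 ]
 [0.6173 0.2564 0.076 ]] mean [0.5808 0.1921 0.076 ] [-0.009  -0.0424  0.076 ]
sides [np.float64(131.12603765295586), np.float64(132.20435853479046), np.float64(65.94603989680115), np.float64(65.97159935011835)] expect 132,132,66,66
yaw -3.063550649848723
```

Request:
arm_command:
  steps:
    - [-0.0173,-0.0627,0,0.14]
    - [-0.0173,-0.0627,0,0.14]
    - [-0.0173,-0.0627,0,0.14]
    - [-0.0173,-0.0627,0,0.14]
    - [-0.0173,-0.0627,0,0.14]

```text
clock: 21.92
position: [0.5344, -0.047, 0.2404]
tcp_rot: [-0.336, 0.942, -0.0, 0.0]
wrist_force: [0.4, -0.6, 0.4]
grip_width: 1.002
finger_force: 0.0
```

Request:
arm_command:
  steps:
    - [-0.0173,-0.0627,0,0.14]
    - [-0.0173,-0.0627,-0.005,0.14]
    - [-0.0173,-0.0627,-0.01,0.14]
    - [-0.0173,-0.0627,-0.01,0.14]
    - [-0.0173,-0.0627,0,0.14]

```text
clock: 22.55
position: [0.4692, -0.2821, 0.2211]
tcp_rot: [-0.651, 0.759, 0.0, -0.0]
wrist_force: [0.7, -0.1, 0.1]
grip_width: 0.998
finger_force: 0.0
```

Request:
arm_command:
  steps:
    - [0,0,0,0]
    - [0,0,0,0]
    - [0,0,0,0]
    - [0,0,0,0]
    - [0,0,0,0]

```text
clock: 23.18
position: [0.4704, -0.2801, 0.2216]
tcp_rot: [-0.649, 0.761, -0.0, 0.0]
wrist_force: [-0.0, 0.1, -0.2]
grip_width: 1.0
finger_force: 0.0
```

```bash
cat > seg.py <<'E'
from k import *
def sample(q,guess,z,dims=(.054,.12)):
    """segment a light-wood top face near guess (world xy) ; returns corners on plane z"""
    f=cv2.cvtColor(q["frame"],cv2.COLOR_RGB2LAB).astype(np.float32)
    g=proj(q,[guess[0],guess[1],z])[0]
    # pixels within the expected ring
    cv=proj(q,[[guess[0]+a,guess[1]+b,z] for a in(-.075,.075) for b in (-.085,.085)])
    u0,v0=np.clip(cv.min(0),0,[639,479]).astype(int);u1,v1=np.clip(cv.max(0),0,[639,479]).astype(int)
    sub=q["frame"][v0:v1,u0:u1]
    sm=cv2.bilateralFilter(cv2.medianBlur(sub,5),9,30,5)
    m=np.zeros((sm.shape[0]+2,sm.shape[1]+2),np.uint8)
    s=(int(g[0]-u0),int(g[1]-v0))
    cv2.floodFill(sm.copy(),m,s,255,(14,)*3,(14,)*3,4|cv2.FLOODFILL_FIXED_RANGE*0|cv2.FLOODFILL_MASK_ONLY|(1<<8))
    mk=cv2.morphologyEx(m[1:-1,1:-1],cv2.MORPH_OPEN,np.ones((5,5),np.uint8))
    c=max(cv2.findContours(mk,cv2.RETR_EXTERNAL,cv2.CHAIN_APPROX_NONE)[0],key=cv2.contourArea)
    P=atz(q,c[:,0]+[u0,v0],z)[:,:2]
    r=cv2.minAreaRect((P*1000).astype(np.float32));return r,g,(u0,v0,u1,v1),mk
E
python3 - <<'E'
from seg import *
p=manip.read_camera("wrist");save(p,"w6.png");print(manip.observe()["position"])
T=manip.read_camera("top")
for q in(p,T):
  for n in("block","slat","disc"):print(n,[(np.round(d["at"],4),round(d["confidence"],2)) for d in manip.look_for(q,n)[:1]])
for q,z in((p,.03),(p,.0)): print(sample(q,(.466,-.310),z)[:3])
print("slat",sample(p,(.591,-.31),.014)[:3])
E
```

```text
[ 0.4703 -0.2803  0.2215]
block [(array([ 0.4644, -0.3151,  0.0298]), 0.59)]
slat [(array([ 0.5868, -0.3197,  0.0164]), 0.94)]
disc [(array([ 0.5913, -0.1287,  0.0119]), 0.89)]
block [(array([ 0.4739, -0.2789,  0.0305]), 0.85)]
slat []
disc []
(((474.92657470703125, -312.365234375), (190.49256896972656, 190.2198486328125), 81.0339584350586), array([319.8236, 195.145 ]), (np.int64(209), np.int64(72), np.int64(414), np.int64(296)))
(((473.44970703125, -312.361572265625), (189.28297424316406, 189.61923217773438), 81.02645111083984), array([319.9145, 189.851 ]), (np.int64(220), np.int64(79), np.int64(406), np.int64(282)))
slat (((597.516357421875, -313.31719970703125), (194.29071044921875, 191.207763671875), 79.10843658447266), array([185.8679, 213.4057]), (np.int64(75), np.int64(101), np.int64(283), np.int64(306)))
```

View pics/w6.png

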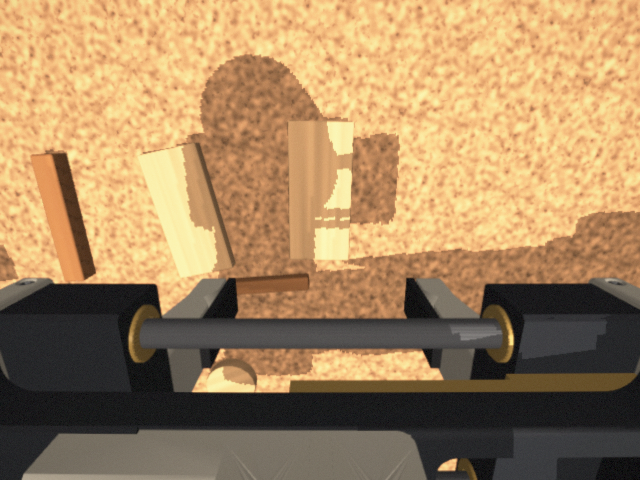

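The block's top face has corners near (289, 121), (354, 121), (350, 261) and (289, 261), square to the gripper. The slat's are near (140, 154), (194, 143), (231, 266) and (182, 277), and the offcut at (272, 284) is clear of both.

```bash
python3 - <<'E'
from k import *
p=manip.read_camera("wrist")
for n,z,l in(("block",.03,[(289,121),(354,121),(350,261),(289,261)]),("slat",.014,[(140,154),(194,143),(231,266),(182,277)])):
    P=atz(p,l,z);e=[np.linalg.norm(P[i]-P[(i+1)%4])*1e3 for i in range(4)];d=P[0]+P[1]-P[2]-P[3]
    print(n,P.mean(0),np.round(e,1),"long axis",np.degrees(np.arctan2(d[1],d[0])),"expected 54,120")
print(atz(p,[(232,284),(310,281)],.014))
E
```

```text
block [ 0.4651 -0.3105  0.03  ] [ 52.3 120.2  55.4 120.3] long axis -99.87339711710746 expected 54,120
slat [ 0.5889 -0.3106  0.014 ] [ 49.3 116.6  50.2 118.9] long axis -87.74280627661722 expected 54,120
[[ 0.5651 -0.235   0.014 ]
 [ 0.4889 -0.2261  0.014 ]]
```

Request:
arm_command:
  steps:
    - [-0.0064,-0.02,-0.03,-0.005]
    - [0,-0.0203,-0.05,0]
    - [0,0,-0.05,0]
    - [0,0,-0.03,0]
    - [0,0,-0.018,0]

```text
clock: 24.25
position: [0.4648, -0.311, 0.0867]
tcp_rot: [-0.647, 0.763, 0.001, -0.0]
wrist_force: [0.1, 1.1, 1.0]
grip_width: 1.001
finger_force: 0.0
```

Request:
arm_command:
  steps:
    - [0,0,0,0]
    - [0,0,0,0]
    - [0,0,0,0]
    - [0,0,0,0]
    - [0,0,0,0]
  jaw: 0
  grip_force: 25

```text
clock: 24.88
position: [0.4657, -0.3111, 0.0887]
tcp_rot: [-0.647, 0.762, -0.001, 0.0]
wrist_force: [-1.2, 1.7, 5.4]
grip_width: 0.614
finger_force: 25.0
```

Request:
arm_command:
  steps:
    - [0,0,0.03,0]
    - [0,0,0.05,0]
    - [0,0,0.06,0]
    - [0,0.03,0.06,0.02]
    - [0.015,0.06,0,0.02]
  grip_force: 30

```text
clock: 25.5
position: [0.4778, -0.244, 0.2417]
tcp_rot: [-0.662, 0.749, -0.003, 0.002]
wrist_force: [1.2, 0.3, -1.4]
grip_width: 0.608
finger_force: 30.0
```

Request:
arm_command:
  steps:
    - [0.018,0.075,0,0.02]
    - [0.018,0.075,0,0.02]
    - [0.018,0.075,0,0.02]
    - [0.018,0.075,0,0.01]
    - [0.018,0.075,0,0]

```text
clock: 26.12
position: [0.5439, 0.0397, 0.238]
tcp_rot: [-0.69, 0.724, 0.0, 0.0]
wrist_force: [0.7, 0.6, -1.0]
grip_width: 0.612
finger_force: 30.0
```

Request:
arm_command:
  steps:
    - [0.018,0.075,0,0]
    - [0.018,0.07,0,0]
    - [0.01,0.05,0,0]
    - [0,0.01,0,0]
    - [0,0,0,0]

```text
clock: 26.75
position: [0.5737, 0.1915, 0.2343]
tcp_rot: [-0.69, 0.724, 0.003, -0.005]
wrist_force: [-16.1, 4.7, -5.5]
grip_width: 0.614
finger_force: 30.0
```

```bash
cat > st.py <<'E'
from k import *
def st():
    s=manip.observe();a,b=s["tcp_rot"][:2];ang=np.degrees(np.arctan2(2*b*b-1,2*a*b))%180
    print(round(s["clock"],1),s["position"],"ang",round(ang,2),"F",s["wrist_force"].round(1),"w",round(s["grip_width"]*88,1)); return s
if __name__=="__main__":
    st()
E
python3 st.py
```

```text
26.8 [0.5737 0.1915 0.2343] ang 177.22 F [-16.1   4.7  -5.5] w 54.0
```

Request:
arm_command:
  steps:
    - [-0.01,0,0,-0.005]
    - [0,0,-0.02,0]
    - [0,0,-0.03,0]
    - [0,0,-0.028,0]
    - [0,0,0,0]

```text
clock: 27.38
position: [0.5703, 0.1907, 0.1772]
tcp_rot: [-0.688, 0.726, 0.0, -0.002]
wrist_force: [0.1, -0.3, -1.1]
grip_width: 0.609
finger_force: 30.0
```

Request:
arm_command:
  steps:
    - [0.003,0,0,0]
    - [0.003,0,0,0]
    - [0.001,0,0,0]
    - [0,0,0,0]
    - [0,0,0,0]

```text
clock: 28.0
position: [0.5764, 0.1916, 0.1796]
tcp_rot: [-0.688, 0.726, -0.0, 0.0]
wrist_force: [-0.9, -0.1, -0.1]
grip_width: 0.613
finger_force: 30.0
```

```bash
python3 - <<'E'
from st import *
st();p=manip.read_camera("wrist");save(p,"w7.png")
st()
for n in("block","pocket"):print(n,[(np.round(d["at"],4),round(d["confidence"],2)) for d in manip.look_for(p,n)[:1]])
c=np.array([.5808,.1921])
for sx in(-1,1):
  print("angles",[proj(p,[*(c+sx*.033*X+sy*.066*Y),.076])[0].round(0).tolist() for sy in(-1,1)])
s=manip.observe()["position"]
for sy in(-1,1):
  print("block top corners",[proj(p,[*(s[:2]+sx*.027*X+sy*.06*Y),s[2]-.0587])[0].round(0).tolist() for sx in(-1,1)])
E
```

```text
28.0 [0.5764 0.1916 0.1796] ang 176.93 F [-0.9 -0.1 -0.1] w 53.9
28.1 [0.5764 0.1916 0.1796] ang 176.93 F [-0.2  1.1 -0.7] w 53.7
block [(array([0.5739, 0.1708, 0.1202]), 0.65)]
pocket [(array([0.6562, 0.1285, 0.0873]), 0.56)]
angles [[370.0, 160.0], [362.0, 356.0]]
angles [[255.0, 160.0], [266.0, 356.0]]
block top corners [[380.0, 178.0], [260.0, 178.0]]
block top corners [[369.0, 397.0], [272.0, 397.0]]
```

```bash
python3 - <<'E'
from st import *
f=cv2.imread("pics/w7.png").astype(int)
print(f[140:235:3,295:345].mean(1).round(0).astype(int).tolist())
p=manip.read_camera("wrist");s=manip.observe()["position"]
for dy in(-.064,-.062,-.06,-.058,-.056): print(dy,proj(p,[*(s[:2]+dy*Y),s[2]-.0587])[0], proj(p,[*(s[:2]+dy*Y),s[2]-.0887])[0])
E
```

```text
[[121, 170, 215], [121, 170, 215], [121, 170, 216], [121, 170, 216], [121, 170, 216], [121, 164, 204], [121, 162, 200], [128, 171, 210], [128, 173, 215], [121, 171, 216], [121, 171, 216], [83, 119, 155], [70, 102, 134], [91, 132, 175], [113, 165, 217], [114, 167, 219], [114, 167, 219], [114, 167, 219], [114, 167, 219], [114, 167, 219], [114, 166, 218], [114, 167, 218], [114, 167, 218], [114, 167, 219], [114, 167, 219], [114, 167, 219], [114, 167, 219], [114, 167, 219], [114, 167, 219], [114, 167, 219], [114, 167, 219], [114, 167, 219]]
-0.064 [319.8176 169.2145] [319.9845 164.0343]
-0.062 [319.8243 173.7599] [319.9896 167.8609]
-0.06 [319.831  178.2707] [319.9946 171.6632]
-0.058 [319.8376 182.7474] [319.9997 175.4413]
-0.056 [319.8442 187.1901] [320.0047 179.1955]
```

Request:
arm_command:
  steps:
    - [0.0025,0.0007,0,0]
    - [0,0,-0.008,0]
    - [0,0,-0.008,0]
    - [0,0,-0.008,0]
    - [0,0,0,0]

```text
clock: 28.82
position: [0.5781, 0.1923, 0.1611]
tcp_rot: [-0.688, 0.726, 0.0, 0.0]
wrist_force: [-4.1, 1.3, -2.9]
grip_width: 0.612
finger_force: 30.0
```

```bash
python3 st.py
```

```text
28.8 [0.5781 0.1923 0.1611] ang 176.96 F [-4.1  1.3 -2.9] w 53.9
```

Request:
arm_command:
  steps:
    - [0,0,-0.012,0]
    - [0.0005,0,-0.012,0]
    - [0.0005,0,-0.012,0]
    - [0.0005,0,-0.012,0]
    - [0,0,0,0]

```text
clock: 29.45
position: [0.579, 0.1917, 0.1243]
tcp_rot: [-0.688, 0.726, 0.0, -0.001]
wrist_force: [-0.1, 0.0, -0.9]
grip_width: 0.611
finger_force: 30.0
```

Request:
arm_command:
  steps:
    - [0.0005,0,-0.01,0]
    - [0,0,-0.006,0]
    - [0,0,-0.003,0]
    - [0,0,0,0]
    - [0,0,0,0]

```text
clock: 30.08
position: [0.5797, 0.1921, 0.1114]
tcp_rot: [-0.688, 0.726, -0.0, 0.0]
wrist_force: [-0.1, -1.1, -1.0]
grip_width: 0.611
finger_force: 30.0
```

```bash
python3 st.py
```

```text
30.1 [0.5797 0.1921 0.1114] ang 176.93 F [-0.1 -1.1 -1. ] w 53.7
```

Request:
arm_command:
  steps:
    - [0,0,-0.003,0]
    - [0,0,-0.002,0]
    - [0,0,0,0]
    - [0,0,0,0]
    - [0,0,0,0]

```text
clock: 30.7
position: [0.5796, 0.1921, 0.1075]
tcp_rot: [-0.688, 0.726, 0.0, 0.0]
wrist_force: [0.4, -0.3, -0.7]
grip_width: 0.613
finger_force: 30.0
```

Request:
arm_command:
  steps:
    - [0,0,-0.001,0]
    - [0,0,-0.001,0]
    - [0,0,0,0]
    - [0,0,0,0]
    - [0,0,0,0]

```text
clock: 31.32
position: [0.5796, 0.192, 0.106]
tcp_rot: [-0.688, 0.726, -0.0, -0.0]
wrist_force: [0.3, -0.6, 0.6]
grip_width: 0.609
finger_force: 30.0
```

Request:
arm_command:
  steps:
    - [0,0,0,0]
    - [0,0,0,0]
    - [0,0,0,0]
    - [0,0,0.015,0]
    - [0,0,0.02,0]
  jaw: 0.75

```text
clock: 31.95
position: [0.5796, 0.192, 0.133]
tcp_rot: [-0.688, 0.726, -0.0, -0.0]
wrist_force: [-0.2, 0.1, 1.1]
grip_width: 0.748
finger_force: 0.0
```

Request:
arm_command:
  steps:
    - [-0.01,0,0.02,0]
    - [-0.02,-0.02,0.04,0]
    - [-0.02,-0.06,0.06,0]
    - [-0.01,-0.075,0.04,0]
    - [0,-0.075,0.01,0.02]

```text
clock: 32.58
position: [0.5353, 0.0221, 0.2608]
tcp_rot: [-0.696, 0.718, -0.001, 0.003]
wrist_force: [1.3, 0.7, 0.1]
grip_width: 0.752
finger_force: 0.0
```

```bash
python3 - <<'E'
from st import *
st();p=manip.read_camera("top");S=manip.read_camera("side")
for q in(p,S):
  for n in("block","slat","disc","plank","stay_knob"):print(n,[(np.round(d["at"],4),round(d["confidence"],2)) for d in manip.look_for(q,n)[:1]])
E
```

```text
32.6 [0.5353 0.0221 0.2608] ang 178.25 F [1.3 0.7 0.1] w 66.2
block [(array([0.5568, 0.1527, 0.0459]), 0.41)]
slat [(array([ 0.5926, -0.3144,  0.0143]), 0.9)]
disc [(array([ 0.5938, -0.1144,  0.016 ]), 0.79)]
plank []
stay_knob [(array([0.6272, 0.3662, 0.1698]), 0.67)]
block [(array([0.5805, 0.191 , 0.0421]), 0.76)]
slat [(array([ 0.5853, -0.3022,  0.0085]), 0.73)]
disc [(array([ 0.5949, -0.1098,  0.0148]), 0.73)]
plank []
stay_knob [(array([0.6197, 0.3683, 0.1572]), 0.84)]
```

```bash
cat > knob.py <<'E'
from st import *
def knob():
    T=manip.read_camera("top");S=manip.read_camera("side")
    for n,q in(("top",T),("side",S)):
        pr=[[proj(q,[*world(.09+x/1e3,y),.104+z/1e3])[0] for y in(.088,.128)] for x,z in[(-64,38),(-75,47),(-84,52)]]
        P=np.array(pr);u0,v0=P.reshape(-1,2).min(0).astype(int)-6;u1,v1=P.reshape(-1,2).max(0).astype(int)+7
        m=q["frame"][v0:v1,u0:u1].max(2)<55
        ys,xs=np.nonzero(m);print(n,"n",len(xs),"centroid",xs.mean()+u0,ys.mean()+v0,"u",xs.min()+u0,xs.max()+u0,"pred",P.mean(1).round(1).tolist())
        cv2.imwrite(f"pics/kn_{n}.png",cv2.resize(q["frame"][v0-20:v1+20,u0-20:u1+20],None,fx=5,fy=5)[...,::-1])
if __name__=="__main__": knob()
E
python3 knob.py
```

```text
top n 43 centroid 158.74418604651163 223.65116279069767 u 153 167 pred [[166.4, 221.2], [165.0, 224.9], [164.2, 228.3]]
side n 72 centroid 219.63888888888889 284.25 u 212 227 pred [[216.4, 285.1], [219.0, 284.5], [221.3, 284.7]]
```

The knob's pixels (side centroid u = 219.6, where locked predicts 221.3 and straight 219.0) show that brushing the lid pushed the knee back to about straight. I'll re-lock it the same way, then keep clear of the lid from now on.

Request:
arm_command:
  steps:
    - [0,0,0.06,-0.16]
    - [0,0,0.06,-0.16]
    - [0,0,0.06,-0.16]
    - [0.02,0.06,0.01,-0.16]
    - [0.02,0.06,0,-0.16]
  jaw: 1

```text
clock: 33.9
position: [0.566, 0.114, 0.401]
tcp_rot: [-0.34, 0.94, 0.0, 0.001]
wrist_force: [1.4, -0.2, -0.2]
grip_width: 0.998
finger_force: 0.0
```

Request:
arm_command:
  steps:
    - [0.02,0.06,0,-0.16]
    - [0.02,0.06,0,-0.16]
    - [0.02,0.06,0,-0.16]
    - [0.02,0.02,0,-0.16]
    - [0.004,0.001,0,-0.08]

```text
clock: 34.52
position: [0.629, 0.2656, 0.3978]
tcp_rot: [0.028, 1.0, -0.001, -0.001]
wrist_force: [-0.4, -0.7, 0.2]
grip_width: 1.002
finger_force: 0.0
```

Request:
arm_command:
  steps:
    - [0,0,0,0]
    - [0,0,0,0]
    - [0,0,0,0]
    - [0,0,0,0]
    - [0,0,0,0]

```text
clock: 35.15
position: [0.6284, 0.2636, 0.3997]
tcp_rot: [0.027, 1.0, 0.0, 0.0]
wrist_force: [0.0, -0.6, 0.4]
grip_width: 1.001
finger_force: 0.0
```

```bash
cat > wk.py <<'E'
from st import *
s=st();p=manip.read_camera("wrist");save(p,"wk.png")
pr=np.array([[proj(p,[*world(.09+x/1e3,y),.104+z/1e3])[0] for y in(.09,.125)] for x,z in[(-64,38),(-75,47),(-84,52)]])
u0,v0=pr.reshape(-1,2).min(0).astype(int)-4;u1,v1=pr.reshape(-1,2).max(0).astype(int)+4
m=p["frame"][v0-10:v1+10,u0:u1].max(2)<55
ys,xs=np.nonzero(m);print("wrist n",len(xs),xs.mean()+u0,ys.mean()+v0-10,xs.min()+u0,xs.max()+u0,"pred v",pr.mean(1).round(1).tolist())
print([(chest(d["at"])-[.09,0,.104],round(d["confidence"],2)) for d in manip.look_for(p,"stay_knob")[:1]])
E
python3 wk.py; python3 knob.py
```

```text
35.1 [0.6284 0.2636 0.3997] ang 86.93 F [ 0.  -0.6  0.4] w 88.1
wrist n 320 394.675 197.884375 373 415 pred v [[390.8, 205.6], [393.2, 196.8], [394.8, 188.8]]
[(array([-0.0755,  0.1349,  0.0565]), 0.67)]
top n 105 centroid 164.62857142857143 224.33333333333334 u 153 176 pred [[166.4, 221.2], [165.0, 224.9], [164.2, 228.3]]
side n 72 centroid 219.63888888888889 284.25 u 212 227 pred [[216.4, 285.1], [219.0, 284.5], [221.3, 284.7]]
```

Request:
arm_command:
  steps:
    - [0,0,-0.06,0]
    - [0,0,-0.06,0]
    - [0,0,-0.05,0]
    - [0,0,-0.04,0]
    - [0,0,-0.03,0]

```text
clock: 35.98
position: [0.6281, 0.2636, 0.2178]
tcp_rot: [0.027, 1.0, -0.0, -0.001]
wrist_force: [-0.1, 0.1, -0.6]
grip_width: 0.999
finger_force: 0.0
```

Request:
arm_command:
  steps:
    - [0,0,-0.017,0]
    - [0,0,0,0]
    - [0,0,0,0]
    - [0,0,0,0]
    - [0,0,0,0]

```text
clock: 36.6
position: [0.6287, 0.2639, 0.2075]
tcp_rot: [0.027, 1.0, 0.0, 0.0]
wrist_force: [0.1, 0.6, -0.3]
grip_width: 0.999
finger_force: 0.0
```

Request:
arm_command:
  steps:
    - [-0.003,0,0,0]
    - [-0.003,0,0,0]
    - [-0.003,0,0.001,0]
    - [-0.002,0,0.001,0]
    - [-0.002,0,0.001,0]

```text
clock: 37.22
position: [0.6188, 0.2639, 0.2092]
tcp_rot: [0.027, 1.0, 0.0, 0.0]
wrist_force: [2.4, 0.3, 1.4]
grip_width: 0.996
finger_force: 1.1
```

Request:
arm_command:
  steps:
    - [-0.002,0,0.001,0]
    - [-0.002,0,0.001,0]
    - [0,0,0,0]
    - [0,0,0,0]
    - [0,0,0,0]

```text
clock: 37.85
position: [0.6173, 0.2639, 0.2099]
tcp_rot: [0.027, 1.0, 0.0, 0.001]
wrist_force: [11.3, 0.3, -5.8]
grip_width: 0.996
finger_force: 5.7
```

Request:
arm_command:
  steps:
    - [0.004,0,0,0]
    - [0.003,0,0,0]
    - [0,0,0.03,0]
    - [0,0,0.05,0]
    - [0,0,0.06,0]

```text
clock: 38.48
position: [0.62, 0.2635, 0.3154]
tcp_rot: [0.027, 1.0, -0.001, -0.001]
wrist_force: [1.0, 0.3, -0.0]
grip_width: 1.003
finger_force: 0.0
```

Request:
arm_command:
  steps:
    - [0,0,0.06,0]
    - [0,0,0.05,0]
    - [0,0,0,0]
    - [0,0,0,0]
    - [0,0,0,0]

```text
clock: 39.1
position: [0.6205, 0.2637, 0.3964]
tcp_rot: [0.027, 1.0, -0.001, -0.001]
wrist_force: [0.6, -0.4, 0.9]
grip_width: 1.001
finger_force: 0.0
```

```bash
python3 wk.py; python3 knob.py
```

```text
39.1 [0.6205 0.2637 0.3964] ang 86.93 F [ 0.6 -0.4  0.9] w 88.1
wrist n 327 396.11620795107035 198.97553516819573 374 416 pred v [[391.8, 214.1], [394.2, 205.6], [395.8, 197.7]]
[(array([-0.0863,  0.1359,  0.0628]), 0.95)]
top n 126 centroid 163.92857142857142 227.5873015873016 u 152 175 pred [[166.4, 221.2], [165.0, 224.9], [164.2, 228.3]]
side n 74 centroid 221.8108108108108 284.1756756756757 u 214 229 pred [[216.4, 285.1], [219.0, 284.5], [221.3, 284.7]]
```

Request:
arm_command:
  steps:
    - [-0.005,-0.07,0,0.16]
    - [-0.005,-0.07,0,0.16]
    - [-0.005,-0.075,0,0.16]
    - [-0.005,-0.075,0,0.16]
    - [-0.005,-0.075,-0.02,0.16]

```text
clock: 39.92
position: [0.6023, -0.0117, 0.3839]
tcp_rot: [-0.385, 0.923, -0.0, 0.001]
wrist_force: [1.3, -0.6, 0.4]
grip_width: 0.999
finger_force: 0.0
```

Request:
arm_command:
  steps:
    - [-0.005,-0.075,-0.03,0.16]
    - [-0.005,-0.075,-0.03,0.16]
    - [-0.002,-0.075,-0.03,0.16]
    - [0,-0.075,-0.03,0.16]
    - [0,-0.06,-0.04,0.155]

```text
clock: 40.55
position: [0.5932, -0.2823, 0.2626]
tcp_rot: [0.725, -0.689, 0.001, -0.0]
wrist_force: [0.2, 0.8, 0.3]
grip_width: 1.001
finger_force: 0.0
```

Request:
arm_command:
  steps:
    - [0,0,-0.05,0]
    - [0,0,0,0]
    - [0,0,0,0]
    - [0,0,0,0]
    - [0,0,0,0]

```text
clock: 41.18
position: [0.5939, -0.2795, 0.227]
tcp_rot: [0.723, -0.69, 0.001, -0.001]
wrist_force: [1.7, 0.2, -1.0]
grip_width: 0.999
finger_force: 0.0
```

```bash
python3 - <<'E'
from st import *
s=st();p=manip.read_camera("wrist");save(p,"w8.png")
for n in("slat","plank","disc"):print(n,[(np.round(d["at"],4),round(d["confidence"],2)) for d in manip.look_for(p,n)[:1]])
l=proj(p,[[.590+a,-.3105+b,.014] for a,b in((-.027,-.06),(.027,-.06),(.027,.06),(-.027,.06))]);print(l.round(0).tolist())
u0,v0=l.min(0).astype(int)-25;u1,v1=np.minimum(l.max(0).astype(int)+25,479)
c=p["frame"][v0:v1,u0:u1];k=min(790/c.shape[1],590/c.shape[0]);print(u0,v0,k)
cv2.imwrite("pics/w8c.png",cv2.resize(c,None,fx=k,fy=k,interpolation=cv2.INTER_CUBIC)[...,::-1])
E
```

```text
41.2 [ 0.5939 -0.2795  0.227 ] ang 2.68 F [ 1.7  0.2 -1. ] w 87.9
slat [(array([ 0.5896, -0.3198,  0.0148]), 0.96)]
plank [(array([ 0.5301, -0.2306,  0.0131]), 0.47)]
disc [(array([ 0.5959, -0.1266,  0.0151]), 0.75)]
[[361.0, 123.0], [299.0, 120.0], [296.0, 251.0], [351.0, 254.0]]
270 95 3.2240437158469946
```

View pics/w8c.png

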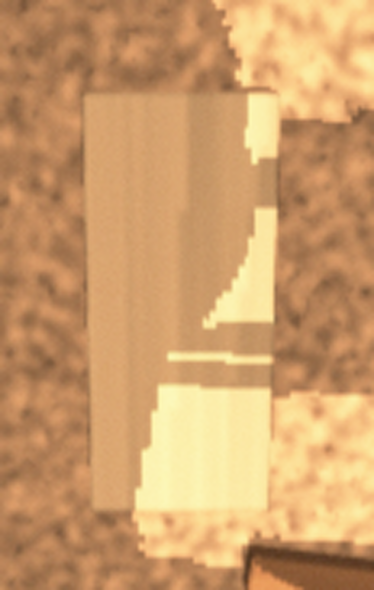

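The slat's top face has crop corners (85, 94), (278, 90), (268, 510) and (93, 510), and the short offcut lies past its near end at (250, 550).

```bash
python3 - <<'E'
from st import *
p=manip.read_camera("wrist");k=3.2240437
l=[(u/k+270-.36,v/k+95-.36) for u,v in((85,94),(278,91),(268,510),(93,510))]
for z in(.014,.022):
    P=atz(p,l,z);e=[np.linalg.norm(P[i]-P[(i+1)%4])*1e3 for i in range(4)];d=P[0]+P[1]-P[2]-P[3]
    print(z,P.mean(0),np.round(e,1),"long axis",np.degrees(np.arctan2(d[1],d[0])))
st()
E
```

```text
0.014 [ 0.59  -0.31   0.014] [ 51.8 118.9  52.5 118.2] long axis -87.20765876262251
0.022 [ 0.5902 -0.3112  0.022 ] [ 50.4 115.8  51.1 115.1] long axis -87.20765876262251
41.4 [ 0.5933 -0.2798  0.2257] ang 2.64 F [0.2 0.2 0.1] w 87.9
```

Request:
arm_command:
  steps:
    - [-0.0045,-0.02,-0.03,0]
    - [0,-0.0203,-0.06,0]
    - [0,0,-0.06,0]
    - [0,0,-0.035,0]
    - [0,0,-0.015,0]

```text
clock: 42.05
position: [0.5891, -0.3101, 0.0735]
tcp_rot: [0.723, -0.691, -0.001, 0.001]
wrist_force: [-0.1, -1.2, 1.9]
grip_width: 1.002
finger_force: 0.0
```

Request:
arm_command:
  steps:
    - [0,0,-0.009,0]
    - [0,0,0,0]
    - [0,0,0,0]
    - [0,0,0,0]
    - [0,0,0,0]

```text
clock: 42.68
position: [0.5901, -0.3102, 0.0692]
tcp_rot: [0.723, -0.691, 0.0, -0.0]
wrist_force: [1.2, 0.4, -0.4]
grip_width: 0.998
finger_force: 0.0
```

Request:
arm_command:
  steps:
    - [0,0,0,0]
    - [0,0,0,0]
    - [0,0,0,0]
    - [0,0,0,0]
    - [0,0,0,0]
  jaw: 0
  grip_force: 20

```text
clock: 43.3
position: [0.5899, -0.3102, 0.0686]
tcp_rot: [0.723, -0.691, 0.0, 0.0]
wrist_force: [0.0, -0.4, -0.1]
grip_width: 0.614
finger_force: 20.0
```

Request:
arm_command:
  steps:
    - [0,0,0.03,0]
    - [0,0,0.05,0]
    - [0,0,0.06,0]
    - [-0.005,0.03,0.06,-0.02]
    - [-0.005,0.06,0.006,-0.02]
  grip_force: 25

```text
clock: 43.92
position: [0.5838, -0.2434, 0.227]
tcp_rot: [0.708, -0.707, 0.003, -0.002]
wrist_force: [0.6, -0.0, 0.5]
grip_width: 0.609
finger_force: 25.0
```

Request:
arm_command:
  steps:
    - [-0.005,0.075,0,-0.02]
    - [-0.005,0.075,0,-0.02]
    - [-0.005,0.075,0,-0.015]
    - [-0.005,0.075,0,0]
    - [-0.005,0.075,0,0]

```text
clock: 44.55
position: [0.5632, 0.0403, 0.2233]
tcp_rot: [-0.688, 0.726, -0.0, 0.0]
wrist_force: [0.9, -0.0, -0.7]
grip_width: 0.611
finger_force: 25.0
```

Request:
arm_command:
  steps:
    - [-0.002,0.075,0,0]
    - [0,0.07,0,0]
    - [0,0.05,0,0]
    - [0,0.01,0,0]
    - [0,0,0,0]

```text
clock: 45.18
position: [0.5618, 0.1924, 0.2229]
tcp_rot: [-0.688, 0.726, 0.0, -0.0]
wrist_force: [-0.4, -0.6, -0.3]
grip_width: 0.612
finger_force: 25.0
```

Request:
arm_command:
  steps:
    - [0,0,-0.03,0]
    - [0,0,-0.05,0]
    - [0,0,-0.02,0]
    - [0,0,0,0]
    - [0,0,0,0]

```text
clock: 45.8
position: [0.5629, 0.1924, 0.1495]
tcp_rot: [-0.688, 0.726, -0.0, 0.001]
wrist_force: [-0.5, -0.4, -0.2]
grip_width: 0.611
finger_force: 25.0
```

```bash
cat > edge.py <<'E'
from st import *
import sys
h=float(sys.argv[1]);t=float(sys.argv[2]) # bottom below TCP, thickness
s=st();p=manip.read_camera("wrist");save(p,"edge.png");x=s["position"];g=cv2.cvtColor(p["frame"],cv2.COLOR_RGB2GRAY).astype(int)
a=proj(p,[*(x[:2]-.06*Y),x[2]-h+t])[0];b=proj(p,[*(x[:2]-.06*Y),x[2]-h])[0]
v=int(a[1]);print("pred top edge row",a,"bottom",b)
print(v-24,g[v-24:v+20,int(a[0])-25:int(a[0])+25].mean(1).round(0).astype(int).tolist())
for dy in(-.062,-.058):print(dy,proj(p,[*(x[:2]+dy*Y),x[2]-h+t])[0].round(1))
E
python3 edge.py .0686 .014; python3 knob.py
```

```text
45.8 [0.5629 0.1924 0.1495] ang 176.92 F [-0.5 -0.4 -0.2] w 53.8
pred top edge row [319.9431 179.4025] bottom [320.0567 175.8286]
155 [182, 176, 163, 157, 157, 156, 156, 157, 173, 196, 201, 190, 173, 169, 161, 148, 154, 164, 168, 169, 168, 168, 161, 137, 109, 107, 124, 149, 164, 169, 172, 172, 172, 172, 172, 172, 172, 172, 172, 172, 172, 172, 172, 172]
-0.062 [319.9 174.8]
-0.058 [320. 184.]knob.py:8: RuntimeWarning: Mean of empty slice.
  ys,xs=np.nonzero(m);print(n,"n",len(xs),"centroid",xs.mean()+u0,ys.mean()+v0,"u",xs.min()+u0,xs.max()+u0,"pred",P.mean(1).round(1).tolist())
  ret = ret.dtype.type(ret / rcount)
Traceback (most recent call last):
  File "knob.py", line 10, in <module>
    if __name__=="__main__": knob()
                             ~~~~^^
  File "knob.py", line 8, in knob
    ys,xs=np.nonzero(m);print(n,"n",len(xs),"centroid",xs.mean()+u0,ys.mean()+v0,"u",xs.min()+u0,xs.max()+u0,"pred",P.mean(1).round(1).tolist())
                                                                                     ~~~~~~^^
ValueError: zero-size array to reduction operation minimum which has no identity
```

Request:
arm_command:
  steps:
    - [0.007,-0.0012,0,0]
    - [0.007,0,0,0]
    - [0.005,0,0,0]
    - [0,0,0,0]
    - [0,0,0,0]

```text
clock: 46.58
position: [0.5763, 0.1913, 0.148]
tcp_rot: [-0.688, 0.726, 0.0, -0.0]
wrist_force: [-0.2, -0.0, -1.2]
grip_width: 0.617
finger_force: 25.0
```

Request:
arm_command:
  steps:
    - [0.001,0,0,0]
    - [0,0,-0.004,0]
    - [0,0,-0.006,0]
    - [0,0,-0.006,0]
    - [0,0,0,0]

```text
clock: 47.2
position: [0.5781, 0.1918, 0.1362]
tcp_rot: [-0.688, 0.726, -0.0, 0.001]
wrist_force: [5.7, 1.1, -2.5]
grip_width: 0.616
finger_force: 25.0
```

Request:
arm_command:
  steps:
    - [0.001,0,0,0]
    - [0.001,0,0,0]
    - [0,0,-0.005,0]
    - [0,0,-0.005,0]
    - [0,0,0,0]

```text
clock: 47.82
position: [0.5783, 0.1911, 0.1281]
tcp_rot: [-0.688, 0.726, 0.0, -0.001]
wrist_force: [0.8, 0.6, -0.6]
grip_width: 0.614
finger_force: 25.0
```

Request:
arm_command:
  steps:
    - [0.0005,0,-0.005,0]
    - [0,0,-0.004,0]
    - [0,0,0,0]
    - [0,0,0,0]
    - [0,0,0,0]

```text
clock: 48.45
position: [0.579, 0.1915, 0.122]
tcp_rot: [-0.688, 0.726, -0.0, 0.0]
wrist_force: [-0.2, 0.1, -1.0]
grip_width: 0.615
finger_force: 25.0
```

Request:
arm_command:
  steps:
    - [0.0008,0,-0.003,0]
    - [0,0,-0.003,0]
    - [0,0,-0.0015,0]
    - [0,0,0,0]
    - [0,0,0,0]

```text
clock: 49.08
position: [0.5796, 0.1914, 0.1163]
tcp_rot: [-0.688, 0.726, -0.0, 0.0]
wrist_force: [0.7, 0.6, 0.2]
grip_width: 0.615
finger_force: 25.0
```

Request:
arm_command:
  steps:
    - [0,0,-0.001,0]
    - [0,0,-0.001,0]
    - [0,0,0,0]
    - [0,0,0,0]
    - [0,0,0,0]

```text
clock: 49.7
position: [0.5796, 0.1914, 0.1148]
tcp_rot: [-0.688, 0.726, -0.0, 0.0]
wrist_force: [0.7, -0.5, -0.3]
grip_width: 0.612
finger_force: 25.0
```

Request:
arm_command:
  steps:
    - [0,0,0,0]
    - [0,0,0,0]
    - [0,0,0,0]
    - [0,0,0.015,0]
    - [0,0,0.02,0]
  jaw: 0.75

```text
clock: 50.32
position: [0.5783, 0.1909, 0.1411]
tcp_rot: [-0.688, 0.726, 0.001, -0.002]
wrist_force: [-4.6, -0.9, -2.5]
grip_width: 0.75
finger_force: 0.0
```

Request:
arm_command:
  steps:
    - [-0.015,0,0.02,0]
    - [-0.02,-0.02,0.05,0]
    - [-0.01,-0.06,0.06,0]
    - [0,-0.07,0.02,-0.15]
    - [0.01,-0.07,0,-0.15]

```text
clock: 50.95
position: [0.5538, 0.0267, 0.2564]
tcp_rot: [-0.564, 0.825, -0.001, 0.003]
wrist_force: [1.4, 0.0, -0.3]
grip_width: 0.752
finger_force: 0.0
```

Request:
arm_command:
  steps:
    - [0.02,-0.06,0,-0.15]
    - [0.02,-0.06,0,-0.15]
    - [0.02,-0.06,0,-0.15]
    - [0.02,-0.01,0,-0.15]
    - [0.008,0,0,-0.15]
  jaw: 1

```text
clock: 51.58
position: [0.62, -0.1161, 0.2538]
tcp_rot: [-0.204, 0.979, -0.0, 0.001]
wrist_force: [-0.6, -0.1, 1.0]
grip_width: 0.998
finger_force: 0.0
```

Request:
arm_command:
  steps:
    - [0,0,0,-0.15]
    - [0,0,0,-0.15]
    - [0,0,-0.02,-0.15]
    - [0,0,-0.02,0]
    - [0,0,0,0]

```text
clock: 52.2
position: [0.6188, -0.1149, 0.2218]
tcp_rot: [0.025, 1.0, -0.0, -0.001]
wrist_force: [-0.5, -0.7, -0.9]
grip_width: 1.002
finger_force: 0.0
```

```bash
sed -i 's/^        ys,xs=np.nonzero(m)/        if m.sum()<5: print(n,"hidden"); continue\n        ys,xs=np.nonzero(m)/' knob.py; python3 - <<'E'
from st import *
st();p=manip.read_camera("wrist");save(p,"w9.png");T=manip.read_camera("top");save(T,"t9.png");S=manip.read_camera("side");save(S,"s9.png")
for q in(p,T,S):
  for n in("disc","slat","block"):print(n,[(np.round(d["at"],4),round(d["confidence"],2)) for d in manip.look_for(q,n)[:1]])
print(proj(p,[.5955,-.1165,.014]))
E
python3 knob.py
```

```text
52.2 [ 0.6188 -0.1149  0.2218] ang 87.12 F [-0.5 -0.7 -0.9] w 88.2
disc [(array([ 0.7301, -0.1199,  0.062 ]), 0.73)]
slat []
block []
disc [(array([ 0.5943, -0.1132,  0.0143]), 0.87)]
slat [(array([0.5831, 0.2143, 0.0567]), 0.8)]
block []
disc [(array([ 0.5902, -0.11  ,  0.0114]), 0.51)]
slat [(array([0.576 , 0.1895, 0.0551]), 0.88)]
block [(array([0.5762, 0.2474, 0.0373]), 0.67)]
[[316.4681 201.3543]]
top n 94 centroid 164.2127659574468 227.0531914893617 u 153 175 pred [[166.4, 221.2], [165.0, 224.9], [164.2, 228.3]]
side n 70 centroid 221.5142857142857 284.3142857142857 u 214 229 pred [[216.4, 285.1], [219.0, 284.5], [221.3, 284.7]]
```

```bash
python3 - <<'E'
from st import *
p=manip.read_camera("wrist");g=cv2.cvtColor(p["frame"],cv2.COLOR_RGB2GRAY).astype(np.float32)
gx=cv2.Sobel(g,cv2.CV_32F,1,0);gy=cv2.Sobel(g,cv2.CV_32F,0,1);mag=np.hypot(gx,gy)
th=np.linspace(0,2*np.pi,120,endpoint=False)
def samp(im,c,r,z): 
    uv=proj(p,np.c_[c[0]+r*np.cos(th),c[1]+r*np.sin(th),np.full(120,z)]).astype(np.float32)
    return cv2.remap(im,uv[:,0].reshape(-1,1),uv[:,1].reshape(-1,1),cv2.INTER_LINEAR).ravel()
best=[]
for x in np.arange(.580,.612,.001):
    for y in np.arange(-.130,-.100,.001):
        ins=np.mean([samp(mag,(x,y),r,.014).mean() for r in(.008,.014,.019,.024)])
        out=np.mean([samp(mag,(x,y),r,.014).mean() for r in(.0275,.031)])
        best.append((out-ins,x,y,ins,out))
best.sort(reverse=True)
for b in best[:8]:print(np.round(b,4))
u,v=proj(p,[.5955,-.1165,.014])[0].astype(int)
c=cv2.HoughCircles(cv2.medianBlur(g[v-70:v+70,u-70:u+70].astype(np.uint8),5),cv2.HOUGH_GRADIENT,1.2,30,param1=80,param2=15,minRadius=22,maxRadius=42)
for q in c[0][:4]: print(q,atz(p,[(q[0]+u-70,q[1]+v-70)],.014))
st()
E
```

```text
[68.308   0.598  -0.115  28.7113 97.0193]
[66.9013  0.597  -0.114  27.4841 94.3853]
[64.3443  0.597  -0.116  28.1357 92.4801]
[64.3421  0.598  -0.116  31.4052 95.7473]
[63.5174  0.598  -0.114  28.831  92.3484]
[61.9342  0.596  -0.114  27.284  89.2182]
[60.9113  0.599  -0.115  29.3561 90.2674]
[60.7435  0.597  -0.115  25.7869 86.5304]
[72.6  69.   29.44] [[ 0.5946 -0.1145  0.014 ]]
[43.8 94.2 40. ] [[ 0.6169 -0.1426  0.014 ]]
[ 83.4 112.2  40. ] [[ 0.6364 -0.1065  0.014 ]]
[82.2  36.6  36.04] [[ 0.5662 -0.1044  0.014 ]]
53.0 [ 0.6195 -0.115   0.2224] ang 86.93 F [-0.1  1.6 -0.5] w 88.0
```

Request:
arm_command:
  steps:
    - [-0.0313,0,-0.03,0]
    - [0,0,-0.06,0]
    - [0,0,-0.06,0]
    - [0,0,-0.035,0]
    - [0,0,-0.018,0]

```text
clock: 53.58
position: [0.5954, -0.1151, 0.0686]
tcp_rot: [0.027, 1.0, -0.0, -0.001]
wrist_force: [0.2, 0.2, 0.3]
grip_width: 1.0
finger_force: 0.0
```

Request:
arm_command:
  steps:
    - [0,0,0,0]
    - [0,0,0,0]
    - [0,0,0,0]
    - [0,0,0,0]
    - [0,0,0,0]
  jaw: 0
  grip_force: 15

```text
clock: 54.2
position: [0.5965, -0.1149, 0.071]
tcp_rot: [0.027, 1.0, 0.0, 0.001]
wrist_force: [-0.7, 0.5, 5.7]
grip_width: 0.611
finger_force: 15.0
```

Request:
arm_command:
  steps:
    - [0,0,0.03,0]
    - [0,0,0.06,0]
    - [0,0.02,0.06,0]
    - [-0.004,0.06,0.05,0]
    - [-0.005,0.07,0,0]

```text
clock: 54.82
position: [0.5907, -0.0016, 0.2239]
tcp_rot: [0.027, 1.0, 0.001, 0.003]
wrist_force: [1.4, 0.8, -1.5]
grip_width: 0.607
finger_force: 15.0
```

Request:
arm_command:
  steps:
    - [-0.005,0.07,0,0]
    - [-0.004,0.07,0,0]
    - [-0.004,0.07,0,0]
    - [0,0.04,0,0]
    - [0,0.0095,0,0]

```text
clock: 55.45
position: [0.5793, 0.194, 0.22]
tcp_rot: [0.026, 1.0, 0.0, -0.0]
wrist_force: [0.6, -1.0, -0.7]
grip_width: 0.609
finger_force: 15.0
```

Request:
arm_command:
  steps:
    - [0,0,-0.03,0]
    - [0,0,-0.02,0]
    - [0,0,0,0]
    - [0,0,0,0]
    - [0,0,0,0]

```text
clock: 56.08
position: [0.58, 0.1921, 0.1835]
tcp_rot: [0.027, 1.0, 0.0, 0.001]
wrist_force: [-0.3, -0.3, -0.0]
grip_width: 0.607
finger_force: 15.0
```

```bash
python3 - <<'E'
from st import *
s=st();p=manip.read_camera("wrist");save(p,"w10.png");x=s["position"];g=cv2.cvtColor(p["frame"],cv2.COLOR_RGB2GRAY).astype(int)
h=.0705
for r in(-.029,-.027,-.025): print(r,"top",proj(p,[*(x[:2]+r*X),x[2]-h+.014])[0].round(1),"bot",proj(p,[*(x[:2]+r*X),x[2]-h])[0].round(1))
a=proj(p,[*(x[:2]-.027*X),x[2]-h+.014])[0];v=int(a[1]);u=int(a[0])
print(v-40,g[v-40:v+30,u-4:u+5].mean(1).round(0).astype(int).tolist())
# slat corners on z=.060
c=np.array([.5797,.1922]);print("slat pred",[proj(p,[*(c+a*.027*X+b*.06*Y),.060])[0].round(0).tolist() for a in(-1,1) for b in(-1,1)])
print("front edge pts",[proj(p,[*(c-.027*X+b*Y),.060])[0].round(1).tolist() for b in(-.05,-.036,.036,.05)])
for b in(-.038,.038):
  q=proj(p,[*(c-.027*X+b*Y),.060])[0];u,v=int(q[0]),int(q[1]);print(b,v-25,g[v-25:v+25,u-6:u+7].mean(1).round(0).astype(int).tolist())
print("mm/px at slat",np.diff([proj(p,[*(c-r*X),.060])[0][1] for r in(.027,.026)]))
E
```

```text
56.1 [0.58   0.1921 0.1835] ang 86.91 F [-0.3 -0.3 -0. ] w 53.4
-0.029 top [318.4 247.7] bot [318.6 238.9]
-0.027 top [318.4 251.7] bot [318.6 242.7]
-0.025 top [318.5 255.7] bot [318.6 246.4]
211 [97, 114, 144, 161, 164, 140, 94, 90, 92, 109, 135, 148, 153, 154, 155, 156, 155, 154, 153, 152, 151, 151, 153, 154, 157, 161, 164, 166, 166, 166, 165, 155, 131, 97, 91, 90, 88, 90, 91, 97, 120, 145, 154, 154, 154, 153, 154, 155, 153, 153, 154, 154, 154, 153, 155, 154, 154, 154, 154, 153, 154, 154, 153, 154, 154, 154, 153, 153, 153, 153]
slat pred [[229.0, 218.0], [409.0, 218.0], [235.0, 292.0], [404.0, 292.0]]
front edge pts [[243.9, 218.1], [264.9, 218.1], [373.3, 217.9], [394.4, 217.9]]
-0.038 193 [183, 182, 182, 180, 178, 173, 158, 143, 138, 137, 135, 127, 104, 96, 96, 98, 97, 96, 101, 123, 153, 164, 165, 148, 110, 88, 89, 98, 121, 141, 149, 150, 149, 150, 151, 154, 159, 164, 166, 167, 169, 170, 169, 167, 166, 166, 167, 167, 167, 165]
0.038 192 [173, 173, 174, 173, 172, 170, 166, 156, 145, 141, 140, 140, 142, 129, 100, 92, 95, 100, 100, 96, 98, 124, 152, 150, 122, 94, 93, 97, 119, 143, 151, 155, 156, 158, 159, 159, 156, 156, 154, 155, 155, 155, 155, 154, 154, 154, 157, 160, 163, 164]
mm/px at slat [1.4648]
```

View pics/w10.png

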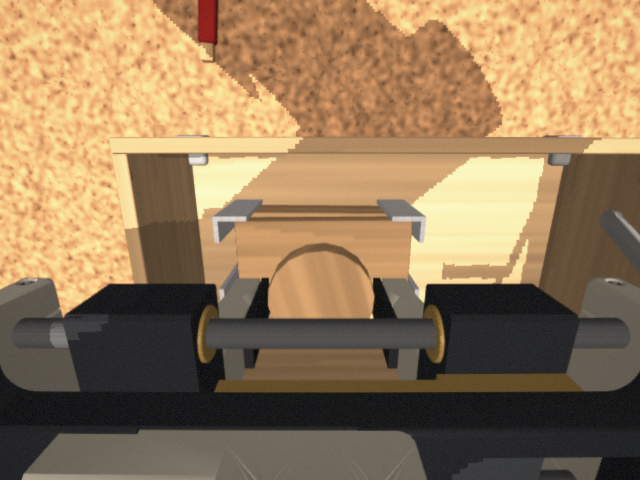

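The slat sits in the pocket, spanning u 236–411 with its front edge at row 221, against angle tops at 215–424. That puts it about 2 mm toward +y, within the play. The disc is centred in the grip, with its edge at row 251, so I'll set it down.

Request:
arm_command:
  steps:
    - [0.001,0.002,0,0]
    - [0,0,-0.03,0]
    - [0,0,-0.02,0]
    - [0,0,-0.014,0]
    - [0,0,0,0]

```text
clock: 56.75
position: [0.58, 0.1934, 0.1338]
tcp_rot: [0.027, 1.0, -0.001, -0.001]
wrist_force: [0.4, -0.2, -0.6]
grip_width: 0.607
finger_force: 15.0
```

Request:
arm_command:
  steps:
    - [0,0,-0.003,0]
    - [0,0,-0.002,0]
    - [0,0,0,0]
    - [0,0,0,0]
    - [0,0,0,0]

```text
clock: 57.38
position: [0.5804, 0.1937, 0.1311]
tcp_rot: [0.027, 1.0, 0.0, 0.0]
wrist_force: [-1.4, 0.4, 0.5]
grip_width: 0.605
finger_force: 15.0
```

Request:
arm_command:
  steps:
    - [0,0,-0.0005,0]
    - [0,0,0,0]
    - [0,0,0,0]
    - [0,0,0,0]
    - [0,0,0,0]
  jaw: 0.72

```text
clock: 58.0
position: [0.5803, 0.1937, 0.1306]
tcp_rot: [0.027, 1.0, -0.0, 0.0]
wrist_force: [0.4, -0.3, -0.4]
grip_width: 0.72
finger_force: 0.0
```

Request:
arm_command:
  steps:
    - [0,0,0.02,0]
    - [0,0,0.04,0]
    - [0.01,0,0.05,0]
    - [0.01,0,0.04,0]
    - [0,0,0,0]

```text
clock: 58.62
position: [0.5969, 0.1942, 0.2472]
tcp_rot: [0.027, 1.0, 0.002, 0.003]
wrist_force: [0.2, 0.1, -0.5]
grip_width: 0.721
finger_force: 0.0
```

```bash
cat > chk.py <<'E'
from st import *
s=st();p=manip.read_camera("wrist");save(p,"w11.png");g=cv2.cvtColor(p["frame"],cv2.COLOR_RGB2GRAY).astype(np.float32)
mag=np.hypot(cv2.Sobel(g,cv2.CV_32F,1,0),cv2.Sobel(g,cv2.CV_32F,0,1))
th=np.linspace(0,2*np.pi,160,endpoint=False)
def ring(c,r,z):
    uv=proj(p,np.c_[c[0]+r*np.cos(th),c[1]+r*np.sin(th),np.full(160,z)]).astype(np.float32)
    return cv2.remap(mag,uv[:,0].reshape(-1,1),uv[:,1].reshape(-1,1),cv2.INTER_LINEAR).mean()
b=max((ring((x,y),.027,.074)-.5*ring((x,y),.022,.074),x,y) for x in np.arange(.570,.592,.001) for y in np.arange(.182,.205,.001))
print("disc",b)
def line(e,z): 
    uv=proj(p,np.c_[e,np.full(len(e),z)]).astype(np.float32)
    return cv2.remap(mag,uv[:,0].reshape(-1,1),uv[:,1].reshape(-1,1),cv2.INTER_LINEAR).mean()
c0=np.array([.5808,.1921])
for name,z in(("slat",.060),):
    for side in(-1,1):
        r=[]
        for d in np.arange(-.006,.0061,.0005):
            e=np.array([c0+(side*.06+d)*Y+t*X for t in np.linspace(-.014,.014,30)]);r.append((line(e,z),d))
        print(name,"y edge",side,sorted(r,reverse=True)[:3])
    for side in(-1,1):
        r=[]
        for d in np.arange(-.006,.0061,.0005):
            e=np.array([c0+(side*.027+d)*X+t*Y for t in np.r_[np.linspace(-.04,-.03,10),np.linspace(.03,.04,10)]]);r.append((line(e,z),d))
        print(name,"x edge",side,sorted(r,reverse=True)[:3])
E
python3 chk.py; python3 knob.py
```

```text
58.6 [0.5969 0.1942 0.2472] ang 86.94 F [ 0.2  0.1 -0.5] w 63.4
disc (np.float32(69.32977), np.float64(0.581), np.float64(0.194))
slat y edge -1 [(np.float32(98.99454), np.float64(0.0035000000000000083)), (np.float32(86.65309), np.float64(0.003000000000000008)), (np.float32(86.42076), np.float64(0.0025000000000000074))]
slat y edge 1 [(np.float32(247.64516), np.float64(0.0025000000000000074)), (np.float32(221.27046), np.float64(0.002000000000000007)), (np.float32(186.43633), np.float64(0.003000000000000008))]
slat x edge -1 [(np.float32(200.68024), np.float64(-0.006)), (np.float32(187.209), np.float64(-0.0029999999999999975)), (np.float32(175.65733), np.float64(-0.0009999999999999957))]
slat x edge 1 [(np.float32(84.82198), np.float64(-0.0004999999999999952)), (np.float32(65.05098), np.float64(5.204170427930421e-18)), (np.float32(64.856865), np.float64(-0.0009999999999999957))]
top n 275 centroid 166.5381818181818 225.11272727272728 u 149 181 pred [[166.4, 221.2], [165.0, 224.9], [164.2, 228.3]]
side n 70 centroid 221.5142857142857 284.3142857142857 u 214 229 pred [[216.4, 285.1], [219.0, 284.5], [221.3, 284.7]]
```

Request:
arm_command:
  steps:
    - [-0.021,0.03,0,0]
    - [0,0.035,0,0]
    - [0,0.03,0,0]
    - [0,0,0,0]
    - [0,0,0,0]
  jaw: 1

```text
clock: 59.4
position: [0.5795, 0.2652, 0.2425]
tcp_rot: [0.027, 1.0, -0.0, -0.0]
wrist_force: [0.1, 0.6, -0.2]
grip_width: 1.0
finger_force: 0.0
```

```bash
python3 - <<'E'
from st import *
s=st();print("rel hinge",chest(s["position"])-[.09,0,.104])
E
python3 wk.py
```

```text
59.4 [0.5795 0.2652 0.2425] ang 86.95 F [ 0.1  0.6 -0.2] w 88.0
rel hinge [-0.1041  0.0305  0.1385]
59.4 [0.5795 0.2652 0.2425] ang 86.95 F [ 0.1  0.6 -0.2] w 88.0
wrist n 942 428.96178343949043 310.687898089172 405 479 pred v [[436.3, 326.1], [442.9, 318.4], [447.4, 309.4]]
[(array([-0.1114,  0.1476,  0.0126]), 0.93)]
```

Now I'll lower the finger in front of the knob and push it back and down.

Request:
arm_command:
  steps:
    - [0,0,-0.02,0]
    - [0,0,-0.015,0]
    - [0,0,-0.01,0]
    - [0,0,0,0]
    - [0,0,0,0]

```text
clock: 60.12
position: [0.5797, 0.265, 0.2095]
tcp_rot: [0.027, 1.0, 0.0, 0.0]
wrist_force: [0.5, -0.5, 0.2]
grip_width: 1.0
finger_force: 0.0
```

Request:
arm_command:
  steps:
    - [0.004,0,0,0]
    - [0.004,0,-0.001,0]
    - [0.003,0,-0.001,0]
    - [0.003,0,-0.001,0]
    - [0,0,0,0]

```text
clock: 60.75
position: [0.5902, 0.2649, 0.2068]
tcp_rot: [0.027, 1.0, -0.0, -0.0]
wrist_force: [-0.8, -0.4, -0.5]
grip_width: 1.002
finger_force: 0.1
```

Request:
arm_command:
  steps:
    - [0.004,0,-0.002,0]
    - [0.004,0,-0.002,0]
    - [0.004,0,-0.002,0]
    - [0.004,0,-0.002,0]
    - [0.003,0,-0.002,0]

```text
clock: 61.38
position: [0.6035, 0.2645, 0.1985]
tcp_rot: [0.027, 1.0, -0.001, -0.001]
wrist_force: [-4.5, -0.5, -3.0]
grip_width: 0.998
finger_force: 2.5
```

Request:
arm_command:
  steps:
    - [0,0,0,0]
    - [0,0,0,0]
    - [0,0,0,0]
    - [0,0,0,0]
    - [0,0,0,0]

```text
clock: 62.0
position: [0.6038, 0.2647, 0.1993]
tcp_rot: [0.027, 1.0, -0.0, -0.0]
wrist_force: [-4.7, -0.9, -4.2]
grip_width: 1.003
finger_force: 2.5
```

```bash
python3 knob.py; python3 st.py
```

```text
top n 473 centroid 166.82029598308668 224.0909090909091 u 149 181 pred [[166.4, 221.2], [165.0, 224.9], [164.2, 228.3]]
side n 75 centroid 218.78666666666666 283.62666666666667 u 210 232 pred [[216.4, 285.1], [219.0, 284.5], [221.3, 284.7]]
62.1 [0.6038 0.2647 0.1993] ang 86.93 F [-6.  -0.6 -3.5] w 87.9
```

Request:
arm_command:
  steps:
    - [0.003,0,-0.002,0]
    - [0.003,0,-0.002,0]
    - [0.002,0,-0.002,0]
    - [0,0,0,0]
    - [0,0,0,0]

```text
clock: 62.72
position: [0.6091, 0.2645, 0.1945]
tcp_rot: [0.027, 1.0, -0.001, -0.001]
wrist_force: [-7.7, -1.5, -3.9]
grip_width: 1.003
finger_force: 3.4
```

Request:
arm_command:
  steps:
    - [-0.01,0,0,0]
    - [-0.01,0,0.01,0]
    - [0,0,0.04,0]
    - [0,0,0.06,0]
    - [0,0,0.06,0]

```text
clock: 63.35
position: [0.5956, 0.2651, 0.3257]
tcp_rot: [0.027, 1.0, 0.001, 0.001]
wrist_force: [-0.1, -0.6, 0.2]
grip_width: 1.0
finger_force: 0.0
```

Request:
arm_command:
  steps:
    - [0,0,0.07,0]
    - [0,-0.02,0.05,0.15]
    - [0,-0.02,0,0.15]
    - [0,-0.02,0,0.15]
    - [0,-0.01,0,0.15]
  jaw: 0.38

```text
clock: 63.98
position: [0.5954, 0.2117, 0.4147]
tcp_rot: [-0.286, 0.958, 0.0, 0.002]
wrist_force: [1.5, 0.8, 0.3]
grip_width: 0.492
finger_force: 0.0
```

Request:
arm_command:
  steps:
    - [0,0,0,0.15]
    - [0,0,0,0.15]
    - [0,0,0,0.15]
    - [0,0,0,0.15]
    - [0,0,0,0.15]

```text
clock: 64.6
position: [0.5955, 0.2124, 0.4144]
tcp_rot: [-0.631, 0.776, -0.0, 0.002]
wrist_force: [0.6, 0.4, -0.7]
grip_width: 0.381
finger_force: 0.0
```

Request:
arm_command:
  steps:
    - [0,0,0,0.15]
    - [0,0,0,0]
    - [0,0,0,0]
    - [0,0,0,0]
    - [0,0,0,0]

```text
clock: 65.22
position: [0.5953, 0.2124, 0.4126]
tcp_rot: [-0.688, 0.726, -0.0, 0.0]
wrist_force: [0.5, -0.2, 0.8]
grip_width: 0.381
finger_force: 0.0
```

```bash
python3 knob.py; python3 - <<'E'
from st import *
st()
p=manip.read_camera("wrist");save(p,"w12.png");S=manip.read_camera("side");save(S,"s12.png");T=manip.read_camera("top")
for n,q in(("w",p),("s",S),("t",T)):
  print(n,[(np.round(d["at"],4),round(d["confidence"],2)) for d in manip.look_for(q,"lid_bar")[:1]],[(chest(d["at"])-[.09,0,.104],round(d["confidence"],2)) for d in manip.look_for(q,"stay_knob")[:1]])
H=np.array([*world(.09,0),.104])
g=cv2.cvtColor(p["frame"],cv2.COLOR_RGB2HSV)
for t in(1.40,1.44,1.48):
  b=np.array([-.222*np.cos(t)+.006*np.sin(t),.222*np.sin(t)+.006*np.cos(t)])
  P=[[*(H[:2]+b[0]*X+y*Y),H[2]+b[1]] for y in(-.065,0,.065)];print(t,P[1],proj(p,P).round(1).tolist(),proj(S,P).round(1).tolist())
E
```

```text
top n 260 centroid 172.97692307692307 223.83076923076922 u 156 181 pred [[166.4, 221.2], [165.0, 224.9], [164.2, 228.3]]
side n 71 centroid 216.04225352112675 285.46478873239437 u 209 223 pred [[216.4, 285.1], [219.0, 284.5], [221.3, 284.7]]
65.3 [0.5953 0.2124 0.4125] ang 176.89 F [ 0.4 -0.1 -0.3] w 33.9
w [(array([0.6577, 0.161 , 0.2829]), 0.63)] [(array([-0.0612,  0.1391,  0.0424]), 0.66)]
s [(array([0.6702, 0.2542, 0.2089]), 0.71)] [(array([-0.0561,  0.1352,  0.037 ]), 0.78)]
t [(array([0.6643, 0.1731, 0.2372]), 0.62)] [(array([-0.0651,  0.1327,  0.0401]), 0.75)]
1.4 [np.float64(0.6500985406663587), np.float64(0.2309571863840872), np.float64(0.3237896429148396)] [[222.2, 202.2], [231.6, 308.1], [239.5, 395.6]] [[251.3, 188.8], [232.1, 200.8], [211.7, 213.4]]
1.44 [np.float64(0.6589008941878328), np.float64(0.23049617788301258), np.float64(0.32488629555098325)] [[205.6, 202.6], [216.6, 308.9], [225.8, 396.8]] [[248.8, 187.2], [229.5, 199.0], [209.1, 211.5]]
1.48 [np.float64(0.6677399997779384), np.float64(0.23003324455398944), np.float64(0.32562957723414193)] [[189.0, 202.9], [201.5, 309.6], [212.1, 397.6]] [[246.3, 185.6], [226.9, 197.4], [206.5, 209.8]]
```

Request:
arm_command:
  steps:
    - [0.04,0.01,0,0]
    - [0.04,0.0115,0,0]
    - [0.0155,0,0,0]
    - [0,0,0,0]
    - [0,0,0,0]

```text
clock: 66.4
position: [0.6664, 0.2283, 0.4129]
tcp_rot: [-0.688, 0.726, 0.0, 0.0]
wrist_force: [0.5, -0.3, 0.6]
grip_width: 0.382
finger_force: 0.0
```

```bash
python3 - <<'E'
from st import *
s=st()
p=manip.read_camera("wrist");save(p,"w13.png")
H=np.array([*world(.09,0),.104]);hsv=cv2.cvtColor(p["frame"],cv2.COLOR_RGB2HSV)
for t in(1.40,1.44,1.48):
  b=np.array([-.222*np.cos(t)+.006*np.sin(t),.222*np.sin(t)+.006*np.cos(t)])
  P=[[*(H[:2]+b[0]*X+y*Y),H[2]+b[1]] for y in(-.06,-.045)];uv=proj(p,P);print(t,P[0][0],uv.round(1).tolist())
v=int(uv[:,1].mean());print(v,hsv[v-3:v+4,260:400:4,1].mean(0).astype(int).tolist());print(hsv[v-3:v+4,260:400:4,2].mean(0).astype(int).tolist())
E
```

```text
66.4 [0.6664 0.2283 0.4129] ang 176.92 F [ 0.5 -0.3  0.6] w 33.6
1.4 0.6469605406663588 [[350.5, 175.0], [349.8, 202.5]]
1.44 0.6557628941878328 [[334.2, 175.2], [333.9, 202.9]]
1.48 0.6646019997779384 [[317.6, 175.4], [317.7, 203.2]]
189 [108, 100, 117, 112, 113, 102, 108, 104, 120, 107, 110, 111, 111, 111, 111, 113, 112, 20, 22, 21, 21, 30, 111, 112, 111, 114, 120, 121, 123, 123, 123, 123, 122, 122, 122]
[250, 250, 248, 249, 249, 250, 249, 251, 245, 249, 106, 103, 110, 117, 172, 202, 203, 111, 139, 157, 149, 125, 191, 198, 199, 148, 224, 223, 211, 206, 199, 206, 214, 217, 204]
```

The bar shows at columns 328–346, meaning a lid angle of about 1.43 rad and bar x of about 0.6575. I'll adjust to that and grasp.

Request:
arm_command:
  steps:
    - [-0.012,0,0,0]
    - [0,0,-0.02,0]
    - [0,0,-0.02,0]
    - [0,0,-0.014,0]
    - [0,0,0,0]

```text
clock: 67.08
position: [0.6577, 0.2284, 0.3703]
tcp_rot: [-0.688, 0.726, 0.0, -0.001]
wrist_force: [0.2, 0.7, 1.1]
grip_width: 0.379
finger_force: 0.0
```

Request:
arm_command:
  steps:
    - [0,0,0,0]
    - [0,0,0,0]
    - [0,0,0,0]
    - [0,0,0,0]
    - [0,0,0,0]
  jaw: 0
  grip_force: 25

```text
clock: 67.7
position: [0.658, 0.2286, 0.3725]
tcp_rot: [-0.688, 0.726, -0.0, 0.0]
wrist_force: [0.7, 1.0, 1.5]
grip_width: 0.106
finger_force: 25.0
```

```bash
python3 st.py; python3 arc.py 0 1.44 25 | tac; python3 knob.py
```

```text
67.7 [0.658  0.2286 0.3725] ang 176.93 F [0.7 1.  1.5] w 9.3
[[0.0159, -0.0008, 0.006, 0], [0.0162, -0.0009, 0.0052, 0], [0.0166, -0.0008, 0.0041, 0], [0.0167, -0.0009, 0.0033, 0], [0.0169, -0.0009, 0.0022, 0]]
[[0.0136, -0.0008, 0.0103, 0], [0.0141, -0.0007, 0.0096, 0], [0.0146, -0.0008, 0.0087, 0], [0.0151, -0.0008, 0.0078, 0], [0.0156, -0.0008, 0.007, 0]]
[[0.0101, -0.0006, 0.0138, 0], [0.0108, -0.0005, 0.0132, 0], [0.0116, -0.0006, 0.0125, 0], [0.0123, -0.0007, 0.0118, 0], [0.0129, -0.0006, 0.0111, 0]]
[[0.0058, -0.0003, 0.0161, 0], [0.0066, -0.0003, 0.0157, 0], [0.0076, -0.0004, 0.0153, 0], [0.0084, -0.0004, 0.0148, 0], [0.0092, -0.0005, 0.0143, 0]]
[[0.001, 0.0, 0.017, 0], [0.0019, -0.0002, 0.017, 0], [0.0029, -0.0001, 0.0168, 0], [0.0038, -0.0002, 0.0166, 0], [0.0048, -0.0003, 0.0163, 0]]
top n 91 centroid 166.83516483516485 219.06593406593407 u 156 177 pred [[166.4, 221.2], [165.0, 224.9], [164.2, 228.3]]
side n 69 centroid 216.05797101449275 285.5217391304348 u 209 223 pred [[216.4, 285.1], [219.0, 284.5], [221.3, 284.7]]
```

Request:
arm_command:
  steps:
    - [-0.0169,0.0009,-0.0022,0]
    - [-0.0167,0.0009,-0.0033,0]
    - [-0.0166,0.0008,-0.0041,0]
    - [-0.0162,0.0009,-0.0052,0]
    - [-0.0159,0.0008,-0.006,0]

```text
clock: 68.42
position: [0.5952, 0.232, 0.3563]
tcp_rot: [-0.688, 0.726, 0.0, 0.0]
wrist_force: [1.2, 2.3, -0.2]
grip_width: 0.102
finger_force: 25.0
```

Request:
arm_command:
  steps:
    - [-0.0156,0.0008,-0.007,0]
    - [-0.0151,0.0008,-0.0078,0]
    - [-0.0146,0.0008,-0.0087,0]
    - [-0.0141,0.0007,-0.0096,0]
    - [-0.0136,0.0008,-0.0103,0]

```text
clock: 69.05
position: [0.5408, 0.2349, 0.3234]
tcp_rot: [-0.688, 0.726, 0.0, 0.0]
wrist_force: [2.6, 3.1, -1.2]
grip_width: 0.1
finger_force: 25.0
```

```bash
python3 - <<'E'
from st import *
s=st()
H=np.array([*world(.09,0),.104]);q=s["position"];d=chest(q)-[.09,0,.104+.047];print("bar rel",d,"r",np.hypot(d[0],d[2]),"theta",np.arctan2(d[2],-d[0])-.027)
S=manip.read_camera("side")
print([(chest(d["at"])-[.09,0,.104],round(d["confidence"],2)) for n in("stay_knob","stay_knee") for d in manip.look_for(S,n)[:1]])
E
```

```text
69.0 [0.5408 0.2349 0.3234] ang 176.93 F [ 2.6  3.1 -1.2] w 8.8
bar rel [-0.1412 -0.0018  0.1724] r 0.22281109466254131 theta 0.8575755546928614
[(array([-0.0511,  0.1375,  0.0097]), 0.74)]
```

Everything is tracking well: the radius is 0.2228 and the forces are small. I'll keep lowering.

Request:
arm_command:
  steps:
    - [-0.0129,0.0006,-0.0111,0]
    - [-0.0123,0.0007,-0.0118,0]
    - [-0.0116,0.0006,-0.0125,0]
    - [-0.0108,0.0005,-0.0132,0]
    - [-0.0101,0.0006,-0.0138,0]

```text
clock: 69.82
position: [0.4978, 0.2372, 0.2764]
tcp_rot: [-0.688, 0.726, -0.0, 0.001]
wrist_force: [6.0, 5.1, -3.1]
grip_width: 0.103
finger_force: 25.0
```

Request:
arm_command:
  steps:
    - [-0.0092,0.0005,-0.0143,0]
    - [-0.0084,0.0004,-0.0148,0]
    - [-0.0076,0.0004,-0.0153,0]
    - [-0.0066,0.0003,-0.0157,0]
    - [-0.0058,0.0003,-0.0161,0]

```text
clock: 70.45
position: [0.4706, 0.2386, 0.2197]
tcp_rot: [-0.688, 0.726, -0.001, 0.001]
wrist_force: [8.5, 3.6, -2.1]
grip_width: 0.103
finger_force: 25.0
```

Request:
arm_command:
  steps:
    - [-0.0048,0.0003,-0.0163,0]
    - [-0.0038,0.0002,-0.0166,0]
    - [-0.0015,0,-0.0085,0]
    - [-0.0014,0,-0.0083,0]
    - [0,0,0,0]

```text
clock: 71.08
position: [0.4626, 0.2391, 0.1826]
tcp_rot: [-0.688, 0.726, -0.001, 0.002]
wrist_force: [10.4, 2.9, -3.9]
grip_width: 0.106
finger_force: 25.0
```

```bash
cat > th.py <<'E'
from st import *
s=st();q=s["position"];d=chest(q)-[.09,0,.104+.047];print("bar rel",d,"r",np.hypot(d[0],d[2]),"theta",np.arctan2(d[2],-d[0])-.027)
E
python3 th.py
```

```text
71.1 [0.4626 0.2391 0.1826] ang 176.97 F [10.4  2.9 -3.9] w 9.3
bar rel [-0.2194 -0.0017  0.0316] r 0.22171954668857446 theta 0.11621893766326005
```

Request:
arm_command:
  steps:
    - [0,0,-0.005,0]
    - [0,0,-0.005,0]
    - [0,0,-0.005,0]
    - [0,0,-0.005,0]
    - [0,0,-0.004,0]

```text
clock: 71.7
position: [0.4615, 0.2391, 0.1646]
tcp_rot: [-0.688, 0.726, -0.0, 0.001]
wrist_force: [2.4, 5.1, -0.5]
grip_width: 0.102
finger_force: 25.0
```

Request:
arm_command:
  steps:
    - [0,0,-0.003,0]
    - [0,0,-0.003,0]
    - [0,0,-0.002,0]
    - [0,0,-0.001,0]
    - [0,0,0,0]

```text
clock: 72.32
position: [0.4614, 0.2391, 0.1616]
tcp_rot: [-0.689, 0.725, -0.0, 0.002]
wrist_force: [-13.9, 0.2, 36.2]
grip_width: 0.104
finger_force: 25.0
```

```bash
python3 th.py
```

```text
72.3 [0.4614 0.2391 0.1616] ang 177.03 F [-13.9   0.2  36.2] w 9.2
bar rel [-0.2207 -0.0017  0.0106] r 0.22091732368300523 theta 0.02081882711403377
```

Request:
arm_command:
  steps:
    - [0,0,0.002,0]
    - [0,0,0.001,0]
    - [0,0,0,0]
    - [0,0,0,0]
    - [0,0,0,0]

```text
clock: 72.95
position: [0.4614, 0.2391, 0.1619]
tcp_rot: [-0.688, 0.725, -0.0, 0.001]
wrist_force: [-4.8, 2.9, 17.7]
grip_width: 0.101
finger_force: 25.0
```

```bash
python3 - <<'E'
from st import *
st()
S0=cv2.cvtColor(cv2.imread("pics/side0.png"),cv2.COLOR_BGR2GRAY).astype(np.float32)
T0=cv2.cvtColor(cv2.imread("pics/top0.png"),cv2.COLOR_BGR2GRAY).astype(np.float32)
S=manip.read_camera("side");T=manip.read_camera("top");save(S,"s14.png");save(T,"t14.png")
gs=cv2.cvtColor(S["frame"],cv2.COLOR_RGB2GRAY).astype(np.float32)
def cmp(a,b,r,n):
    u0,v0,u1,v1=r;x,y=a[v0:v1,u0:u1],b[v0:v1,u0:u1];print(n,cv2.phaseCorrelate(x,y,cv2.createHanningWindow((u1-u0,v1-v0),cv2.CV_32F)),abs(x-y).mean())
cmp(S0,gs,(185,270,250,350),"left end wall/lid")
# profile down the front-left lid corner, columns 205..225
for u in(200,210,220,230,238):
    a=S0[285:345,u];b=gs[285:345,u];print(u,a[::2].astype(int).tolist(),b[::2].astype(int).tolist(),sep="\n")
E
```

```text
73.0 [0.4614 0.2391 0.1619] ang 176.98 F [-4.8  2.9 17.7] w 8.9
left end wall/lid ((0.07685439931405114, 0.025205875928271837), 0.9790424287319184) 16.631346
200
[164, 177, 166, 175, 182, 186, 185, 161, 107, 110, 97, 97, 100, 97, 97, 101, 103, 102, 99, 125, 97, 156, 150, 152, 151, 157, 151, 149, 163, 157]
[184, 197, 185, 194, 202, 206, 205, 181, 122, 125, 109, 108, 113, 110, 109, 112, 115, 115, 112, 142, 111, 173, 168, 170, 169, 176, 169, 168, 181, 175]
210
[179, 185, 186, 175, 177, 193, 195, 196, 187, 184, 179, 129, 116, 96, 96, 97, 83, 50, 52, 61, 98, 101, 108, 87, 106, 165, 174, 163, 141, 168]
[199, 204, 206, 194, 197, 213, 215, 215, 205, 203, 198, 144, 132, 108, 108, 111, 94, 59, 59, 69, 111, 115, 122, 97, 119, 183, 192, 180, 159, 184]
220
[169, 192, 195, 197, 195, 187, 179, 180, 182, 176, 176, 180, 185, 181, 168, 103, 112, 97, 96, 95, 56, 51, 52, 58, 103, 99, 118, 104, 143, 162]
[189, 211, 214, 216, 215, 207, 198, 199, 201, 194, 195, 199, 204, 199, 188, 116, 126, 108, 108, 108, 63, 57, 59, 66, 115, 111, 135, 118, 162, 179]
230
[197, 195, 181, 183, 182, 176, 175, 177, 182, 182, 179, 180, 184, 188, 183, 184, 188, 175, 119, 119, 94, 97, 97, 97, 97, 99, 100, 101, 101, 94]
[216, 215, 199, 201, 200, 194, 195, 195, 201, 200, 199, 199, 204, 208, 202, 202, 208, 194, 136, 135, 105, 108, 109, 110, 109, 112, 113, 113, 115, 106]
238
[182, 182, 176, 175, 175, 179, 183, 181, 180, 184, 189, 183, 184, 189, 190, 177, 183, 179, 183, 185, 112, 103, 79, 89, 92, 107, 102, 101, 101, 104]
[201, 201, 196, 193, 195, 198, 202, 200, 199, 204, 207, 203, 204, 210, 209, 198, 202, 199, 202, 203, 128, 116, 88, 101, 103, 120, 112, 115, 113, 118]
```

The side view's lid edges match the shut start picture exactly (shift 0.03 px), so the lid is fully shut. I'll release and withdraw.

Request:
arm_command:
  steps:
    - [0,0,0.001,0]
    - [0,0,0,0]
    - [0,0,0,0]
    - [0,0,0,0]
    - [0,0,0,0]
  jaw: 0.34

```text
clock: 73.68
position: [0.4613, 0.2385, 0.1607]
tcp_rot: [-0.688, 0.726, -0.0, -0.0]
wrist_force: [0.5, -0.4, -0.5]
grip_width: 0.339
finger_force: 0.0
```

Request:
arm_command:
  steps:
    - [0,0,0.03,0]
    - [0,0,0.05,0]
    - [0,0,0.06,0]
    - [0,-0.06,0.03,0]
    - [0,-0.07,0,0]

```text
clock: 74.3
position: [0.462, 0.1411, 0.2904]
tcp_rot: [-0.689, 0.725, -0.0, 0.002]
wrist_force: [0.0, -0.2, -0.9]
grip_width: 0.343
finger_force: 0.0
```

Request:
arm_command:
  steps:
    - [0,-0.07,0,0]
    - [0,-0.07,0,0]
    - [0,-0.07,0,0]
    - [0,-0.05,0,0]
    - [0,0,0,0]

```text
clock: 74.92
position: [0.4609, -0.0558, 0.2883]
tcp_rot: [-0.687, 0.727, 0.0, -0.0]
wrist_force: [-1.1, -0.1, 0.0]
grip_width: 0.338
finger_force: 0.0
```

```bash
python3 - <<'E'
from st import *
st()
T=manip.read_camera("top");S=manip.read_camera("side")
for n,q in(("side",S),("top",T)):
    a=cv2.cvtColor(cv2.imread(f"pics/{n}0.png"),cv2.COLOR_BGR2GRAY).astype(np.float32);b=cv2.cvtColor(q["frame"],cv2.COLOR_RGB2GRAY).astype(np.float32)
    for r in([(185,225,335,350)] if n=="side" else [(140,190,300,300),(335,145,395,195),(405,240,422,282),(412,178,478,200),(515,270,550,312),(90,210,138,255),(258,300,284,385)]):
        u0,v0,u1,v1=r;x,y=a[v0:v1,u0:u1],b[v0:v1,u0:u1];print(n,r,np.round(cv2.phaseCorrelate(x,y,cv2.createHanningWindow((u1-u0,v1-v0),cv2.CV_32F))[0],2),round(float(abs(x-x.mean()-y+y.mean()).mean()),1))
for n in("block","slat","plank","disc"): print(n,[(np.round(d["at"],3).tolist(),round(d["confidence"],2)) for q in(T,S) for d in manip.look_for(q,n)[:1]])
E
```

```text
74.9 [ 0.4609 -0.0558  0.2883] ang 176.73 F [-1.1 -0.1  0. ] w 29.8
side (185, 225, 335, 350) [-0.03  0.49] 1.1
top (140, 190, 300, 300) [-0.38 -0.22] 30.9
top (335, 145, 395, 195) [-0.05 -0.01] 2.6
top (405, 240, 422, 282) [0.06 0.61] 12.7
top (412, 178, 478, 200) [ 0.02 -0.05] 1.3
top (515, 270, 550, 312) [0.16 0.59] 5.3
top (90, 210, 138, 255) [0.04 0.4 ] 3.2
top (258, 300, 284, 385) [-1.79 -0.22] 21.8
block [([0.616, 0.269, 0.119], 0.49)]
slat []
plank []
disc []
```

```bash
python3 -c "
from station import manip
print(manip.close_job())"
```

```text
the job is handed in; nothing more can be done
None
```

The job is handed in at about 75 s: block, slat and disc are stacked in the pocket (no plank was on the bench) and the lid was lowered in the grip until fully shut; brushing the lid while placing the block knocked the stay off its lock, and I re-locked it before the slat went in.

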